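Fetch the tube from behind the row and restore the row

TASK

First move the three things that stand in a row in front of the long tube (V-block, upright pipe collar, gas nozzle) off the stock tray and set all three upright, as they stood, in the empty side tray, leaving the tube where it is. Then lay the long tube in the V-rest, in both V's and centred lengthwise, while the three are still in the side tray. Finally put the three back on the stock tray, each in the very place where it stood at the start.

Things in the scene. Friction and masses are not known exactly. Their poses are not given: they have to be found in the camera images.
- stock_tray: Fixed steel plate, 170 x 300 mm (y along the 300), top 4 mm above the table, with a fence 28 mm high along its far edge (near face at x = +86 mm). Origin: table level, 5 mm nearer than its centre. The long tube starts along y at x = +32 mm on two rails 7.5 mm high; the three things stand at x = -32 mm, y about -85, 0, +85 mm, in any order, 10 mm from the tube. Thin lines part the places.
- side_tray: Fixed shallow grey sheet-metal pan, empty at the start, 120 x 270 mm outside (y along the 270), rim 4 mm thick and 10 mm high, inner floor 4 mm above the table. Origin: under its centre at table level. It lies left or right in front of the stock tray.
- v_rest: Fixed steel rest: two upward 90 degree V supports, 12 mm thick, centred 45 mm either side of the middle on a base bar 112 x 60 x 8 mm; the V arms reach 40 mm above the table and 28 mm to each side; 78 mm are free between the supports. Origin: under its centre at table level; x is the direction along which the tube has to lie. It lies on the other side, across from the side tray.
- v_rest_seat (a point): The point in the V-rest, 46 mm above the table over its origin, where the middle of the tube's axis comes to lie when the tube is seated and centred; x along the rest.
- long_tube: Grey steel tube lying down, 120 mm long, 43 mm diameter, 0.38 kg. x is the tube's axis direction; the body's origin is on the lower side, 21 mm from the axis, at mid length (it turns with the tube if it rolls).
- long_tube_axis (a point): Centre of the long tube, on its axis at mid length.
- v_block: Ground steel V-block standing with the V up, 45 mm (x) by 60 mm (y) by 42 mm high, 0.62 kg; its x axis starts about along the stock tray's y. Origin: centre of its underside. Easily gripped across the 45 mm.
- pipe_collar: Dark steel pipe collar, a short thick ring standing on its flat face, 50 mm outer diameter, 34 mm bore, 40 mm high, 0.3 kg. Origin: centre of its underside, z up.
- gas_nozzle: Copper gas nozzle lying down, 66 mm long (x, about along the stock tray's x) and 26 mm thick and high; it does not roll, 0.11 kg. Origin: centre of its underside. Gripped across the 26 mm.
There are look-alikes about, which are no part of the job. What is shaped like the pipe_collar but turquoise is not meant.

How it is judged:
On the way, in this order (a step that is already met when the one before it is completed fails the run):
1. V-block, pipe collar and gas nozzle all stand in the side tray, the tube still where it was (x of v_block in the frame of side_tray between -0.05 and 0.05 m and y of v_block in the frame of side_tray between -0.125 and 0.125 m and z of each of v_block, pipe_collar, gas_nozzle in the frame of side_tray below 0.01 m and angle between each of v_block, pipe_collar, gas_nozzle's own z axis and vertical below 0.15 rad and linear speed of each of v_block, pipe_collar, gas_nozzle below 0.03 m/s and x of pipe_collar in the frame of side_tray between -0.05 and 0.05 m and y of pipe_collar in the frame of side_tray between -0.125 and 0.125 m and x of gas_nozzle in the frame of side_tray between -0.05 and 0.05 m and y of gas_nozzle in the frame of side_tray between -0.125 and 0.125 m and distance of long_tube_axis from where it was at the start of the episode below 0.02 m), for 0.2 s.
2. the long tube lies in the V-rest while the three are still in the side tray (x of v_block in the frame of side_tray between -0.05 and 0.05 m and y of v_block in the frame of side_tray between -0.125 and 0.125 m and z of each of v_block, pipe_collar, gas_nozzle in the frame of side_tray below 0.01 m and angle between each of v_block, pipe_collar, gas_nozzle's own z axis and vertical below 0.15 rad and linear speed of each of v_block, pipe_collar, gas_nozzle below 0.03 m/s and x of pipe_collar in the frame of side_tray between -0.05 and 0.05 m and y of pipe_collar in the frame of side_tray between -0.125 and 0.125 m and x of gas_nozzle in the frame of side_tray between -0.05 and 0.05 m and y of gas_nozzle in the frame of side_tray between -0.125 and 0.125 m and distance between long_tube_axis and v_rest_seat below 0.012 m and angle between the x axis of long_tube and the x axis of v_rest, either way round below 0.12 rad and linear speed of long_tube below 0.02 m/s), for 0.2 s.
At the end, for the whole second after the job is handed in: The long tube lies at rest in both V's of the V-rest, its centre within 12 mm of the seat point and its axis within 0.12 rad of the rest's; V-block, pipe collar and gas nozzle stand upright and at rest on the stock tray, each within 15 mm of where it stood at the start (distance between long_tube_axis and v_rest_seat below 0.012 m and angle between the x axis of long_tube and the x axis of v_rest, either way round below 0.12 rad and linear speed of each of long_tube, v_block, pipe_collar, gas_nozzle below 0.02 m/s and distance of each of v_block, pipe_collar, gas_nozzle from where it was at the start of the episode below 0.015 m and angle between each of v_block, pipe_collar, gas_nozzle's own z axis and vertical below 0.12 rad); the robot touches nothing.
It also fails if it takes over 144 s, if anything falls off the work surface, if the arm or the gripper's body presses on something with over 40 N, if the wrist force passes 120 N, or if a joint passes its speed limit or range.

ROBOT

A 6-joint arm with a two-finger parallel gripper is mounted at the origin on a cart in front of the work surface, level with it; the furniture and walls round the work are solid. World frame = base frame: x ahead of the robot, y to its left, z up, the work surface at z = 0. Lengths are in m, angles in rad, forces in N, time in s.
With the tool pointing down it reaches from about 0.35 to 0.975 m from the base axis. Payload 4.9 kg.
Tool frame: the origin (TCP) lies at the very end of the fingers, on their centre line; the grasp point (between the pads) lies 19 mm behind it (ctrl.grasp_offset is the distance from the TCP to the grasp point, in m); z points along the fingers, y is the line along which they close (so a half turn about z gives the same grasp; the last joint's range is limited). The gripper opens to 85 mm and grips with 20 to 120 N. Pads are 22 mm wide; open, the fingers measure 114 mm over their backs; the gripper's body (76 mm by 85 mm) begins 54 mm behind the grasp point. The pads swing forward as they close: fully open they stand 13 mm farther back than shut.
Start: joints at [-0.119, 0.053, 1.613, -0, 1.476, -0.119], TCP at [0.625, 0, 0.231] pointing down, gripper open.
Joint ranges: [-3.01, 3.01], [-1.01, 2.22], [0.06, 2.58], [-1.02, 4.17], [0.09, 2.62], [-3.14, 3.14]. Speed limits (rad/s): [2.57, 2.57, 3.14, 3.14, 3.14, 3.14].

INTERFACE

Orientations are given as a rotation vector (axis times angle).
In Python, from station import ctrl, optics gives the robot as it stands.
- The arm moves only by the shell command python3 -m handwheel 'ROWS' [OPENING] [FORCE]. ROWS is JSON, a list of rows, each an object of numbers: "tx", "ty", "tz": the shift along the tool's x, y, z in mm; "roll": the turn about the tool's z in rad. A call has 1 to 12 rows; each row shifts and turns the commanded pose from where the row before left it, along the tool's axes as they then stand; what a row does not reach is not made up. A row lasts 1/12 s, in which the tool goes at most 41.7 mm and 7.16 degrees, less where a joint would pass 70% of its speed; a pose out of reach is approached as far as the arm can. A call with a gripper value outside its range is refused whole. OPENING is the finger opening in mm, from 0 to 85.4, set as the call begins (- or left out, the last holds). The fingers move at their own pace and stop on an object; FORCE is the grip in N (left out, the last holds). Time passes only in rows, so rows that do not move let the fingers close. It gives the time, the measured TCP pose, the force, the opening and the grip force at its end, in the units of the state.
- ctrl.get_obs(): the state, without advancing time (a new reading comes with each control period).
- optics.get_image(name): name is "scene" or "side" or "wrist"; returns (picture, depth): 384x512x3 uint8, red, green, blue; 384x512 float32, m along the optical axis (not along the pixel's ray), 0 where there is no reading.
- optics.camera_params(name): a dict with "mtx" (3x3 intrinsics, pixels), "extrinsics" (4x4, takes a point from camera to world coordinates); the wrist camera has in their place "tool_from_camera" (4x4, takes a point from camera to tool coordinates, whose origin is the TCP and whose axes are the flange's). Camera axes: x right, y down, z forward; pixel columns grow to the right and rows downward; lengths in m; the calibration is good to about 2 mm. A picture is of the moment at which its call begins: read the wrist's pose just before it. camera_params takes no time and is no camera call.
- ctrl.finish_job(): hands the job in; it is judged then, once.
The state is a dict: "t": time; "q": joint angles; "dq": joint speeds; "effort": joint torques, N m; "tool_pos": TCP position; "tool_rot": TCP orientation; "contact_force": force on the tool from outside, world axes, zero at the start; "wrist_torque": the same for the moment, N m; "opening": finger opening in m; "grip_force": force on a finger pad.
Only numpy, scipy, OpenCV 4.12 (cv2) and the standard library are available. Lean on these libraries where they do the work, as an engineer would, in place of code of your own. Each camera call takes 0.05 s, during which the arm holds its last target. There are 200 camera calls.

## Working session

There is one attempt and no reset: what is moved stays moved. The work goes in short steps, Python scripts to look and compute and a shell command to move; the robot and the scene stay as the last step left them, time stands still between calls to the robot, and variables do not carry over. Pictures are saved under pics/ and viewed, at most 14 in all, crops included, and the job is handed in when it is done.

```bash
mkdir -p pics; cat > h.py <<'E'
import numpy as np, cv2
from scipy.spatial.transform import Rotation as R
from station import ctrl, optics
def cam(name):
    o=ctrl.get_obs(); p=optics.camera_params(name)
    if name=="wrist":
        T=np.eye(4);T[:3,:3]=R.from_rotvec(o['tool_rot']).as_matrix();T[:3,3]=o['tool_pos']
        E=T@np.array(p['tool_from_camera'])
    else: E=np.array(p['extrinsics'])
    im,d=optics.get_image(name)
    return im,d,np.array(p['mtx']),E
def save(name,fn):
    im,d,K,E=cam(name); cv2.imwrite(f'pics/{fn}.png',im[:,:,::-1]); np.savez(f'pics/{fn}.npz',im=im,d=d,K=K,E=E)
def load(fn):
    z=np.load(f'pics/{fn}.npz'); return z['im'],z['d'],z['K'],z['E']
def cloud(fn):
    im,d,K,E=load(fn); v,u=np.mgrid[:d.shape[0],:d.shape[1]]
    P=np.stack([(u-K[0,2])/K[0,0]*d,(v-K[1,2])/K[1,1]*d,d],-1)
    return P@E[:3,:3].T+E[:3,3]
def plane(fn,u,v,z):  # pixel ray to height z
    im,d,K,E=load(fn); r=E[:3,:3]@np.array([(u-K[0,2])/K[0,0],(v-K[1,2])/K[1,1],1]); return E[:3,3]+r*(z-E[2,3])/r[2]
E
python3 - <<'E'
from h import *
o=ctrl.get_obs(); print({k:np.round(v,3) for k,v in o.items()}, ctrl.grasp_offset)
for n in("scene","side","wrist"):
    save(n,n+"0"); im,d,K,E_=load(n+"0"); print(n,K.round(1).tolist(),E_.round(3).tolist(),(d>0).mean())
a=np.hstack([cv2.imread('pics/scene0.png'),cv2.imread('pics/side0.png')]); 
E
```

```text
{'t': np.float64(0.0), 'q': array([-0.119,  0.053,  1.614, -0.   ,  1.476, -0.119]), 'dq': array([-0.001,  0.001,  0.001,  0.001,  0.   ,  0.   ]), 'effort': array([ 0.0000e+00, -3.9367e+01, -3.7018e+01, -0.0000e+00,  7.0000e-03,
       -0.0000e+00]), 'tool_pos': array([0.624, 0.   , 0.23 ]), 'tool_rot': array([-2.22e+00, -2.22e+00,  2.00e-03]), 'contact_force': array([-0.994,  0.723, -0.323]), 'wrist_torque': array([ 0.025, -0.027,  0.011]), 'grip_force': np.float64(0.0), 'opening': np.float64(0.085)} 0.0187
scene [[403.1, 0.0, 258.1], [0.0, 403.1, 198.1], [0.0, 0.0, 1.0]] [[0.792, -0.337, 0.508, 0.034], [-0.61, -0.455, 0.649, -0.679], [0.013, -0.824, -0.566, 0.621], [0.0, 0.0, 0.0, 1.0]] 0.9960530598958334
side [[408.9, 0.0, 250.8], [0.0, 408.9, 189.1], [0.0, 0.0, 1.0]] [[-0.964, -0.153, 0.22, 0.348], [-0.267, 0.507, -0.819, 0.725], [0.014, -0.848, -0.53, 0.56], [0.0, 0.0, 0.0, 1.0]] 0.9957784016927084
wrist [[265.4, 0.0, 254.6], [0.0, 265.4, 188.0], [0.0, 0.0, 1.0]] [[1.0, 0.001, -0.002, 0.626], [0.0, -0.965, -0.261, 0.066], [-0.002, 0.261, -0.965, 0.372], [0.0, 0.0, 0.0, 1.0]] 0.988250732421875
```

View pics/scene0.png

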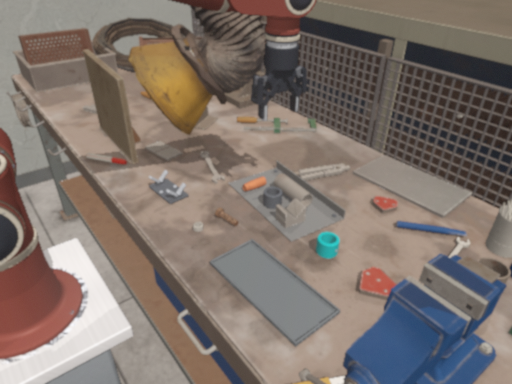

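View pics/side0.png

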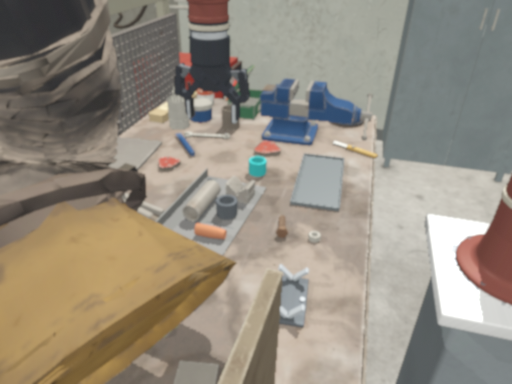

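View pics/wrist0.png

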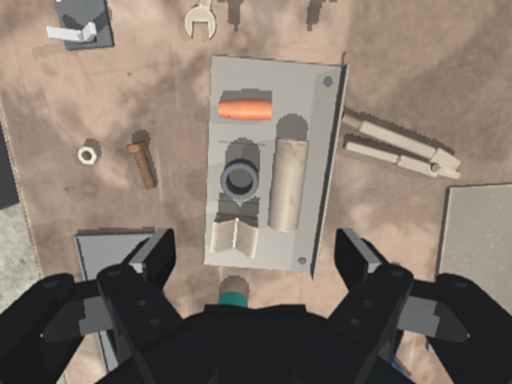

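Wrist picture: the stock tray has corners (212,56), (346,66), (313,276) and (205,264). V-rest is at upper left (85,30), side tray at lower left (~110,240).
Candidates:
- **Nozzle:** orange cylinder (245,109), or the brown bolt (143,163), which is a look-alike.
- **Collar:** dark ring (240,180), or the turquoise ring (233,300), which is excluded.
- **V-block:** (234,238). The blue vise appears only in the scene view.
- **Tube:** grey cylinder (289,185), or the grey pliers (400,145).

I choose the orange cylinder, dark ring, V-block and grey cylinder.

```bash
python3 - <<'E'
from h import *
im=cv2.imread('pics/wrist0.png'); cv2.imwrite('pics/crop1.png',cv2.resize(im[45:285,190:360],None,fx=3.4,fy=2.5) if 0 else cv2.resize(im[45:285,190:360],None,fx=2.5,fy=2.5))
# tray plane
for n in("wrist0","scene0","side0"):
    C=cloud(n); im,d,K,E=load(n)
    if n=="wrist0":
        for c in((212,56),(346,66),(313,276),(205,264)): print(c,plane(n,*c,0.004).round(4), C[c[1],c[0]].round(3))
    m=(C[...,0]>.45)&(C[...,0]<.8)&(C[...,1]>-.15)&(C[...,1]<.25)&(d>0)
    m2=m&(C[...,2]>.012)&(C[...,2]<.06)
    k,l,s,c=cv2.connectedComponentsWithStats(m2.astype(np.uint8))
    for i in range(1,k):
        if s[i,4]>120:
            P=C[l==i]; rr=cv2.minAreaRect((P[:,:2]*1000).astype(np.float32))
            top=P[P[:,2]>np.percentile(P[:,2],60)]
            print(n,c[i].round(),s[i,4],'z95 %.4f'%np.percentile(P[:,2],95),'rect',np.round(rr[0]),np.round(rr[1]),round(rr[2],1),'topmean',top.mean(0).round(3))
    t=m&(abs(C[...,2])<.01); print(n,'table z',np.median(C[t][:,2]).round(4))
E
```

```text
(212, 56) [0.5714 0.1398 0.004 ] [0.571 0.14  0.001]
(346, 66) [0.7418 0.1282 0.004 ] [0.735 0.125 0.026]
(313, 276) [ 0.7173 -0.1766  0.004 ] [ 0.712 -0.162  0.026]
(205, 264) [ 0.5482 -0.1557  0.004 ] [ 0.547 -0.159 -0.001]
wrist0 [342. 150.] 1771 z95 0.0271 rect [759. -14.] [279.  72.] 85.3 topmean [0.726 0.003 0.026]
wrist0 [245. 109.] 1048 z95 0.0290 rect [612.  76.] [66. 26.] 0.1 topmean [0.62  0.076 0.028]
wrist0 [287. 184.] 2905 z95 0.0470 rect [669. -21.] [120.  42.] 85.4 topmean [ 0.669 -0.018  0.046]
wrist0 [141. 161.] 496 z95 0.0229 rect [472.   1.] [26. 65.] 11.7 topmean [0.469 0.022 0.02 ]
wrist0 [365. 150.] 360 z95 0.0157 rect [774.  23.] [12. 56.] 74.5 topmean [0.773 0.023 0.015]
wrist0 [239. 179.] 883 z95 0.0434 rect [606. -13.] [49. 49.] 24.2 topmean [ 0.605 -0.013  0.043]
wrist0 [234. 234.] 1613 z95 0.0451 rect [597. -94.] [46. 60.] 81.8 topmean [ 0.597 -0.093  0.043]
wrist0 table z -0.0008
scene0 [308. 183.] 464 z95 0.0265 rect [758. -14.] [278.  80.] 85.4 topmean [ 0.721 -0.022  0.024]
scene0 [287. 199.] 1409 z95 0.0460 rect [627. -41.] [165. 118.] 83.5 topmean [ 0.631 -0.044  0.043]
scene0 [255. 183.] 176 z95 0.0291 rect [609.  71.] [24. 68.] 84.0 topmean [0.612 0.072 0.027]
scene0 table z -0.0007
side0 [171. 202.] 442 z95 0.0267 rect [756. -33.] [240.  73.] 85.1 topmean [ 0.723 -0.023  0.025]
side0 [233. 197.] 902 z95 0.0440 rect [601. -53.] [131.  62.] 82.3 topmean [ 0.6   -0.051  0.041]
side0 [202. 199.] 699 z95 0.0467 rect [667. -21.] [122.  42.] 85.3 topmean [ 0.667 -0.017  0.045]
side0 [281. 226.] 129 z95 0.0226 rect [470.   0.] [24. 67.] 11.5 topmean [0.465 0.025 0.02 ]
side0 [209. 231.] 323 z95 0.0286 rect [611.  79.] [66. 25.] 0.5 topmean [0.615 0.077 0.027]
side0 table z -0.0008
```

View pics/crop1.png

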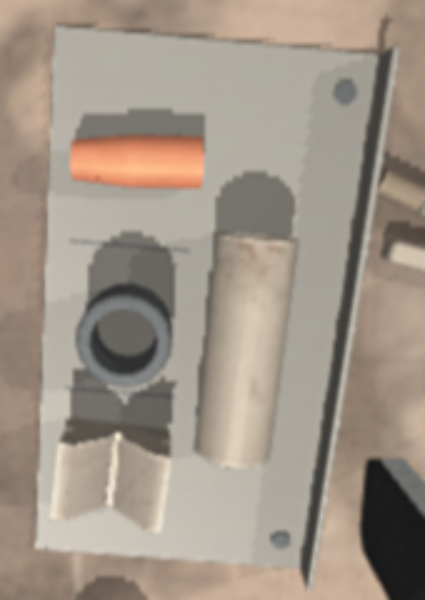

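The crop confirms the choice: orange nozzle along x, dark ring upright, V-block with its V up, grey tube, and no collar look-alike on the tray. Next I locate the side tray and V-rest.

```bash
python3 - <<'E'
from h import *
for c in((252,243),(340,315),(297,343),(211,263)): print('tray',c,plane('scene0',*c,0.010).round(4))
for c in((306,155),(344,158),(337,209),(292,206)): print('tray side',c,plane('side0',*c,0.010).round(4))
for n in("wrist0","scene0","side0"):
    C=cloud(n); im,d,K,E=load(n)
    m=(C[...,0]>.28)&(C[...,0]<.52)&(C[...,1]>.08)&(C[...,1]<.32)&(d>0)
    for lo,hi in((.004,.012),(.014,.06),(.033,.05)):
        m2=m&(C[...,2]>lo)&(C[...,2]<hi)
        k,l,s,c=cv2.connectedComponentsWithStats(m2.astype(np.uint8))
        for i in range(1,k):
            if s[i,4]>15:
                P=C[l==i]; rr=cv2.minAreaRect((P[:,:2]*1000).astype(np.float32))
                print(n,lo,c[i].round(),s[i,4],'zmax %.4f'%np.percentile(P[:,2],97),'rect',np.round(rr[0]),np.round(rr[1]),round(rr[2],1))
a=cv2.resize(cv2.imread('pics/scene0.png')[165:215,130:215],None,fx=4,fy=4);b=cv2.resize(cv2.imread('pics/side0.png')[255:335,260:345],None,fx=4,fy=4)
c=cv2.resize(cv2.imread('pics/scene0.png')[235:350,200:350],None,fx=2.6,fy=2.6)
h=max(a.shape[0]+b.shape[0],c.shape[0]);o=np.zeros((h,a.shape[1]+c.shape[1],3),np.uint8);o[:a.shape[0],:a.shape[1]]=a;o[a.shape[0]:a.shape[0]+b.shape[0],:b.shape[1]]=b;o[:c.shape[0],a.shape[1]:]=c
cv2.imwrite('pics/crop2.png',o);print(o.shape)
E
```

```text
tray (252, 243) [ 0.4594 -0.1154  0.01  ]
tray (340, 315) [ 0.4687 -0.3798  0.01  ]
tray (297, 343) [ 0.3626 -0.3765  0.01  ]
tray (211, 263) [ 0.349 -0.115  0.01 ]
tray side (306, 155) [ 0.471  -0.3546  0.01  ]
tray side (344, 158) [ 0.3618 -0.3681  0.01  ]
tray side (337, 209) [ 0.3568 -0.0985  0.01  ]
tray side (292, 206) [ 0.4614 -0.0803  0.01  ]
wrist0 0.004 [85. 21.] 1900 zmax 0.0087 rect [416. 176.] [61. 54.] 4.2
wrist0 0.014 [72. 33.] 628 zmax 0.0384 rect [418. 160.] [56. 13.] 4.6
wrist0 0.033 [92. 28.] 95 zmax 0.0387 rect [440. 162.] [10. 12.] 3.0
wrist0 0.033 [51. 32.] 115 zmax 0.0392 rect [395. 159.] [13. 10.] 84.3
scene0 0.004 [168. 191.] 420 zmax 0.0107 rect [410. 204.] [ 62. 118.] 5.7
scene0 0.014 [160. 177.] 81 zmax 0.0378 rect [407. 249.] [54. 15.] 6.4
scene0 0.014 [178. 190.] 89 zmax 0.0383 rect [414. 159.] [56. 15.] 3.2
side0 0.004 [294. 299.] 947 zmax 0.0099 rect [408. 205.] [ 49. 114.] 4.7
side0 0.014 [293. 273.] 200 zmax 0.0379 rect [416. 161.] [56. 13.] 3.8
side0 0.014 [292. 312.] 187 zmax 0.0376 rect [401. 250.] [40. 14.] 4.9
side0 0.033 [281. 268.] 29 zmax 0.0387 rect [439. 163.] [10. 12.] 27.3
side0 0.033 [305. 271.] 27 zmax 0.0383 rect [394. 159.] [11. 13.] 9.1
side0 0.033 [301. 308.] 37 zmax 0.0387 rect [386. 249.] [10. 13.] 11.3
(520, 730, 3)
```

View pics/crop2.png

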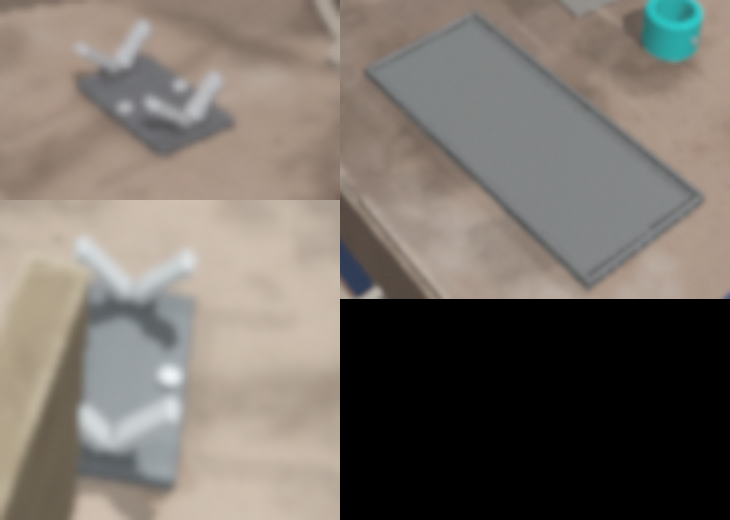

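V-rest runs roughly along y, with supports near (417,160) and (409,249) mm. The side tray is near (0.41,-0.24). I turn the tool so it closes along y, then look from another wrist place.

```bash
cat >> h.py <<'E'
def go(x,y,z,yaw_deg):
    "remaining shift in tool axes (mm) and roll for tool-y line at yaw_deg"
    o=ctrl.get_obs(); M=R.from_rotvec(o['tool_rot']).as_matrix(); d=M.T@(np.array([x,y,z])-o['tool_pos'])*1000
    cur=np.degrees(np.arctan2(M[1,1],M[0,1])); e=(yaw_deg-cur+90)%180-90
    print('pos',o['tool_pos'].round(4),'yaw %.2f'%cur,'tilt %.3f'%np.degrees(np.arccos(-M[2,2])),'| shift',d.round(1),'roll %.3f'%-np.radians(e),'open %.4f grip %.1f t %.1f'%(o['opening'],o['grip_force'],o['t']),'F',np.round(o['contact_force'],1))
E
python3 -m handwheel '[{"roll":-0.122},{"roll":-0.122},{"roll":-0.122},{"roll":-0.122},{"roll":-0.122},{"roll":-0.122},{"roll":-0.122},{"roll":-0.122},{"roll":-0.122},{"roll":-0.122},{"roll":-0.122},{"roll":-0.122}]' 60
python3 -c "
from h import *
go(.597,-.094,.14,82)
for n in('scene0','side0'):
    C=cloud(n);m=(C[...,0]>.25)&(C[...,0]<.6)&(C[...,1]>.2)&(C[...,1]<.45)&(C[...,2]>.05)&(C[...,2]<.3);P=C[m];print(n,len(P),P.min(0).round(3) if len(P) else '',P.max(0).round(3) if len(P) else '')
    for y0 in np.arange(.2,.45,.05):
        q=P[(P[:,1]>=y0)&(P[:,1]<y0+.05)]; print(y0,len(q),q.min(0).round(3) if len(q) else '',q.max(0).round(3) if len(q) else '')
"
```

```text
pos [6.245e-01 1.000e-04 2.304e-01] yaw -0.00 tilt 0.090 | shift [-94.1 -27.4  90.4] roll -1.431 open 0.0854 grip 0.0 t 0.1 F [0.2 0.3 0.5]
scene0 4172 [0.393 0.317 0.05 ] [0.6  0.45 0.3 ]
0.2 0  
0.25 0  
0.3 384 [0.492 0.317 0.109] [0.6  0.35 0.3 ]
0.35 2425 [0.451 0.35  0.052] [0.6 0.4 0.3]
0.39999999999999997 1363 [0.393 0.4   0.05 ] [0.592 0.45  0.3  ]
side0 6699 [0.397 0.325 0.05 ] [0.6  0.45 0.3 ]
0.2 0  
0.25 0  
0.3 70 [0.584 0.325 0.263] [0.6   0.35  0.299]
0.35 2083 [0.452 0.35  0.056] [0.6 0.4 0.3]
0.39999999999999997 4546 [0.397 0.4   0.05 ] [0.6  0.45 0.3 ]$[0]: bad value
```

```bash
python3 -m handwheel '[{"tx":0,"ty":0,"tz":0,"roll":-0.12},{"tx":0,"ty":0,"tz":0,"roll":-0.12}]' 60; python3 -m handwheel --help | head -20
```

```text
t: 0.32
tool_pos: [0.6247, 0.0, 0.2307]
tool_rot: [-1.932, -2.476, 0.001]
contact_force: [-0.8, -0.5, 0.4]
opening: 0.0639
grip_force: 0.0invalid input: not JSON, or not a number
```

```bash
python3 -m handwheel '[{"tx":0,"ty":0,"tz":0,"roll":-0.12},{"tx":0,"ty":0,"tz":0,"roll":-0.12},{"tx":0,"ty":0,"tz":0,"roll":-0.12},{"tx":0,"ty":0,"tz":0,"roll":-0.12},{"tx":0,"ty":0,"tz":0,"roll":-0.12},{"tx":0,"ty":0,"tz":0,"roll":-0.12},{"tx":0,"ty":0,"tz":0,"roll":-0.12},{"tx":0,"ty":0,"tz":0,"roll":-0.12},{"tx":0,"ty":0,"tz":0,"roll":-0.12},{"tx":0,"ty":0,"tz":0,"roll":-0.11},{"tx":0,"ty":0,"tz":0,"roll":0}]' 60
python3 -c "
from h import *
go(.597,-.094,.14,82)"
```

```text
t: 1.23
tool_pos: [0.6247, 0.0, 0.2308]
tool_rot: [-0.218, -3.133, -0.0]
contact_force: [0.1, -0.5, -0.1]
opening: 0.0605
grip_force: 0.0
pos [0.6247 0.     0.2308] yaw 82.03 tilt 0.047 | shift [ 14.4 -97.   90.8] roll 0.001 open 0.0605 grip 0.0 t 1.2 F [ 0.1 -0.5 -0.1]
```

```bash
python3 -m handwheel '[{"tx":5,"ty":-32,"tz":0,"roll":0},{"tx":5,"ty":-33,"tz":0,"roll":0},{"tx":4.4,"ty":-32,"tz":0,"roll":0},{"tx":0,"ty":0,"tz":0,"roll":0},{"tx":0,"ty":0,"tz":0,"roll":0}]' 62
python3 - <<'E'
from h import *
save('wrist','wrist1'); go(.597,-.094,.14,82)
C=cloud('wrist1'); im,d,K,E=load('wrist1')
cv2.imwrite('pics/w1.png',im[:,:,::-1])
m=(C[...,0]>.5)&(C[...,0]<.7)&(C[...,1]>-.15)&(C[...,1]<.1)&(d>0)&(C[...,2]>.012)&(C[...,2]<.06)
k,l,s,c=cv2.connectedComponentsWithStats(m.astype(np.uint8))
for i in range(1,k):
    if s[i,4]>120:
        P=C[l==i]; rr=cv2.minAreaRect((P[:,:2]*1000).astype(np.float32)); print(c[i].round(),s[i,4],np.percentile(P[:,2],95).round(4),np.round(rr[0]),np.round(rr[1]),round(rr[2],1))
m=(C[...,0]>.3)&(C[...,0]<.5)&(C[...,1]<-.05)&(C[...,1]>-.45)&(d>0)&(C[...,2]>.0055)&(C[...,2]<.014)
P=C[m];rr=cv2.minAreaRect((P[:,:2]*1000).astype(np.float32));print('rim',len(P),rr)
E
```

```text
t: 1.65
tool_pos: [0.5967, -0.0952, 0.2311]
tool_rot: [-0.229, -3.133, -0.001]
contact_force: [0.0, 0.4, -0.4]
opening: 0.0623
grip_force: 0.0
pos [ 0.597  -0.0942  0.2311] yaw 81.76 tilt 0.036 | shift [-0.   0.2 91.1] roll -0.004 open 0.0621 grip 0.0 t 1.7 F [0.3 0.6 0.2]
[381. 160.] 1004 0.0289 [612.  74.] [25. 66.] 89.4
[254. 167.] 1739 0.0453 [596. -95.] [45. 60.] 82.2
[317. 165.] 982 0.0434 [604. -15.] [49. 48.] 84.5
[317. 209.] 2763 0.047 [667. -22.] [120.  41.] 85.5
rim 1586 ((417.6871032714844, -239.2232208251953), (120.46900939941406, 271.170654296875), 2.048840045928955)
```

View pics/w1.png

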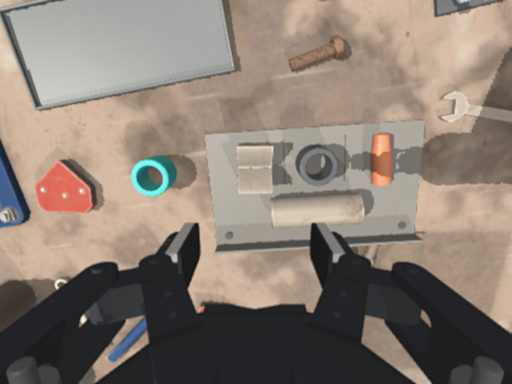

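The wrist picture shows V-block (254,167), collar (317,165), nozzle (381,160), tube (317,209), side tray at upper left and the turquoise look-alike at (153,175). Positions agree with the first view to within 2 mm. The side tray centre is (0.418,-0.239), yaw 2°. I now descend on the V-block.

```bash
python3 -m handwheel '[{"tx":0.5,"ty":-0.5,"tz":35,"roll":0},{"tx":0,"ty":0,"tz":38,"roll":0},{"tx":0,"ty":0,"tz":38,"roll":0},{"tx":0,"ty":0,"tz":35,"roll":0},{"tx":0,"ty":0,"tz":30,"roll":0},{"tx":0,"ty":0,"tz":20,"roll":0},{"tx":0,"ty":0,"tz":15,"roll":0},{"tx":0,"ty":0,"tz":8,"roll":0},{"tx":0,"ty":0,"tz":3,"roll":0},{"tx":0,"ty":0,"tz":0,"roll":0}]' 62
python3 -c "
from h import *
go(.5965,-.0945,.009,82)"
```

```text
t: 2.53
tool_pos: [0.5966, -0.0937, 0.009]
tool_rot: [-0.22, -3.133, -0.0]
contact_force: [-0.6, 0.8, -0.1]
opening: 0.0623
grip_force: 0.0
pos [ 0.5966 -0.0937  0.009 ] yaw 81.96 tilt 0.040 | shift [-0.  -0.8  0. ] roll -0.001 open 0.0623 grip 0.0 t 2.5 F [-0.6  0.8 -0.1]
```

```bash
python3 -m handwheel '[{"tx":0,"ty":-0.6,"tz":0,"roll":0},{"tx":0,"ty":0,"tz":0,"roll":0},{"tx":0,"ty":0,"tz":0,"roll":0},{"tx":0,"ty":0,"tz":0,"roll":0},{"tx":0,"ty":0,"tz":0,"roll":0},{"tx":0,"ty":0,"tz":0,"roll":0},{"tx":0,"ty":0,"tz":0,"roll":0},{"tx":0,"ty":0,"tz":0,"roll":0}]' 30 60
python3 -m handwheel '[{"tx":0,"ty":0,"tz":-5,"roll":0},{"tx":0,"ty":0,"tz":-15,"roll":0},{"tx":0,"ty":0,"tz":-25,"roll":0},{"tx":0,"ty":0,"tz":-30,"roll":0},{"tx":0,"ty":0,"tz":-30,"roll":0},{"tx":0,"ty":0,"tz":-15,"roll":0},{"tx":0,"ty":0,"tz":0,"roll":0}]'
python3 -c "
from h import *
a=np.radians(92);c=np.array([.4177,-.2392])
for n,s in(('vblock',-.082),('collar',0.0),('nozzle',.075)): print(n,(c+s*np.array([np.cos(a),np.sin(a)])).round(4))
p=c-.082*np.array([np.cos(a),np.sin(a)]);go(p[0],p[1],.12,92)"
```

```text
t: 3.2
tool_pos: [0.5979, -0.0955, 0.0111]
tool_rot: [0.221, 3.131, -0.001]
contact_force: [1.2, 0.6, 5.9]
opening: 0.0442
grip_force: 64.1
t: 3.78
tool_pos: [0.5982, -0.0954, 0.133]
tool_rot: [0.221, 3.128, -0.002]
contact_force: [0.6, -0.9, -4.5]
opening: 0.0437
grip_force: 63.0
vblock [ 0.4206 -0.3212]
collar [ 0.4177 -0.2392]
nozzle [ 0.4151 -0.1642]
pos [ 0.5982 -0.0954  0.133 ] yaw 81.93 tilt 0.337 | shift [ 144.3 -248.4   12.3] roll -0.176 open 0.0437 grip 63.0 t 3.8 F [ 0.6 -0.9 -4.5]
```

```bash
python3 -m handwheel '[{"tx":10,"ty":-18,"tz":0,"roll":0},{"tx":18,"ty":-31,"tz":0,"roll":0},{"tx":18,"ty":-31,"tz":0,"roll":0},{"tx":18,"ty":-31,"tz":0,"roll":0},{"tx":18,"ty":-31,"tz":0,"roll":0},{"tx":18,"ty":-31,"tz":0,"roll":0},{"tx":18,"ty":-31,"tz":0,"roll":0},{"tx":16,"ty":-26,"tz":0,"roll":0},{"tx":10,"ty":-18,"tz":0,"roll":0},{"tx":0,"ty":0,"tz":0,"roll":-0.09},{"tx":0,"ty":0,"tz":0,"roll":-0.086},{"tx":0,"ty":0,"tz":0,"roll":0}]'
python3 -m handwheel '[{"tx":0,"ty":0,"tz":20,"roll":0},{"tx":0,"ty":0,"tz":30,"roll":0},{"tx":0,"ty":0,"tz":25,"roll":0},{"tx":0,"ty":0,"tz":15,"roll":0},{"tx":0,"ty":0,"tz":10,"roll":0},{"tx":0,"ty":0,"tz":0,"roll":0}]'
python3 -c "
from h import *
go(.4206,-.3212,.0115,92)"
```

```text
t: 4.78
tool_pos: [0.4171, -0.3192, 0.1259]
tool_rot: [0.055, -3.137, -0.007]
contact_force: [0.8, 1.1, -5.9]
opening: 0.0443
grip_force: 63.3
t: 5.28
tool_pos: [0.4167, -0.3176, 0.025]
tool_rot: [0.054, -3.136, -0.009]
contact_force: [-0.2, 1.2, -4.6]
opening: 0.0443
grip_force: 63.2
pos [ 0.4167 -0.3176  0.025 ] yaw 91.96 tilt 0.468 | shift [-3.9 -3.8 13.5] roll -0.001 open 0.0443 grip 63.2 t 5.3 F [-0.2  1.2 -4.6]
```

```bash
python3 -m handwheel '[{"tx":-2,"ty":-2,"tz":6,"roll":0},{"tx":-2,"ty":-1,"tz":4,"roll":0},{"tx":0,"ty":0,"tz":2.5,"roll":0},{"tx":0,"ty":0,"tz":1,"roll":0},{"tx":0,"ty":0,"tz":0,"roll":0}]'
python3 -m handwheel '[{"tx":0,"ty":0,"tz":0,"roll":0},{"tx":0,"ty":0,"tz":0,"roll":0},{"tx":0,"ty":0,"tz":0,"roll":0},{"tx":0,"ty":0,"tz":-10,"roll":0},{"tx":0,"ty":0,"tz":-30,"roll":0},{"tx":0,"ty":0,"tz":-40,"roll":0},{"tx":0,"ty":0,"tz":-30,"roll":0},{"tx":0,"ty":0,"tz":0,"roll":0}]' 60
python3 -c "
from h import *
go(.605,-.014,.12,84)"
```

```text
t: 5.7
tool_pos: [0.4235, -0.3235, 0.0162]
tool_rot: [-0.055, 3.141, -0.001]
contact_force: [-0.4, -0.6, -5.2]
opening: 0.0443
grip_force: 63.4
t: 6.37
tool_pos: [0.427, -0.327, 0.1356]
tool_rot: [-0.055, 3.13, -0.018]
contact_force: [0.8, -0.7, 1.7]
opening: 0.0602
grip_force: 0.0
pos [ 0.427  -0.327   0.1356] yaw 92.02 tilt 0.896 | shift [-188.8  306.7   14. ] roll 0.140 open 0.0602 grip 0.0 t 6.4 F [ 0.8 -0.7  1.7]
```

```bash
python3 -m handwheel '[{"tx":0,"ty":0,"tz":0,"roll":0},{"tx":0,"ty":0,"tz":0,"roll":0}]'
python3 - <<'E'
from h import *
go(.605,-.014,.12,84)
save('wrist','wrist2');save('side','side2')
for n in('wrist2','side2'):
    C=cloud(n); im,d,K,E=load(n)
    m=(C[...,0]>.35)&(C[...,0]<.48)&(C[...,1]>-.38)&(C[...,1]<-.25)&(d>0)&(C[...,2]>.014)&(C[...,2]<.06)
    P=C[m]; rr=cv2.minAreaRect((P[:,:2]*1000).astype(np.float32)); print(n,len(P),np.percentile(P[:,2],[50,95]).round(4),np.round(rr[0]),np.round(rr[1]),round(rr[2],1))
E
```

```text
t: 6.53
tool_pos: [0.4232, -0.3232, 0.1262]
tool_rot: [-0.055, 3.141, -0.001]
contact_force: [-0.7, -0.7, -0.4]
opening: 0.0597
grip_force: 0.0
pos [ 0.4232 -0.3232  0.1262] yaw 92.02 tilt 0.038 | shift [-192.6  302.6    6.2] roll 0.140 open 0.0597 grip 0.0 t 6.5 F [-0.7 -0.7 -0.4]
wrist2 3507 [0.0378 0.0452] [ 422. -323.] [60. 45.] 2.3
side2 312 [0.031  0.0445] [ 422. -322.] [60. 52.] 2.0
```

V-block stands upright in the side tray at (422,-323), top 45 mm. Now the collar.

```bash
python3 -m handwheel '[{"tx":-12,"ty":20,"tz":0,"roll":0},{"tx":-21,"ty":33,"tz":0,"roll":0},{"tx":-21,"ty":33,"tz":0,"roll":0},{"tx":-21,"ty":33,"tz":0,"roll":0},{"tx":-21,"ty":33,"tz":0,"roll":0},{"tx":-21,"ty":33,"tz":0,"roll":0},{"tx":-21,"ty":33,"tz":0,"roll":0},{"tx":-21,"ty":33,"tz":0,"roll":0},{"tx":-20,"ty":31,"tz":0,"roll":0},{"tx":-13.6,"ty":20.6,"tz":0,"roll":0},{"tx":0,"ty":0,"tz":0,"roll":0.07},{"tx":0,"ty":0,"tz":0,"roll":0.07}]' 64
python3 -m handwheel '[{"tx":0,"ty":0,"tz":0,"roll":0},{"tx":0,"ty":0,"tz":0,"roll":0},{"tx":0,"ty":0,"tz":0,"roll":0}]'
python3 -c "
from h import *
go(.605,-.014,.012,84)"
```

```text
t: 7.63
tool_pos: [0.6044, -0.0121, 0.1235]
tool_rot: [-0.165, -3.133, -0.001]
contact_force: [-0.6, -0.7, 1.2]
opening: 0.0639
grip_force: 0.0
t: 7.88
tool_pos: [0.6043, -0.0142, 0.1247]
tool_rot: [-0.163, -3.135, -0.0]
contact_force: [-0.0, -0.0, -0.1]
opening: 0.0641
grip_force: 0.0
pos [ 0.6043 -0.0142  0.1247] yaw 84.05 tilt 0.112 | shift [ -0.9   0.3 112.7] roll 0.001 open 0.0641 grip 0.0 t 7.9 F [-0.  -0.  -0.1]
```

```bash
python3 -m handwheel '[{"tx":-0.8,"ty":0,"tz":20,"roll":0},{"tx":0,"ty":0,"tz":30,"roll":0},{"tx":0,"ty":0,"tz":30,"roll":0},{"tx":0,"ty":0,"tz":18,"roll":0},{"tx":0,"ty":0,"tz":10,"roll":0},{"tx":0,"ty":0,"tz":4.5,"roll":0},{"tx":0,"ty":0,"tz":0,"roll":0},{"tx":0,"ty":0,"tz":0,"roll":0}]'
python3 -m handwheel '[{"tx":0,"ty":0,"tz":0,"roll":0},{"tx":0,"ty":0,"tz":0,"roll":0},{"tx":0,"ty":0,"tz":0,"roll":0},{"tx":0,"ty":0,"tz":0,"roll":0},{"tx":0,"ty":0,"tz":0,"roll":0},{"tx":0,"ty":0,"tz":0,"roll":0},{"tx":0,"ty":0,"tz":0,"roll":0},{"tx":0,"ty":0,"tz":0,"roll":0}]' 35 50
python3 -m handwheel '[{"tx":0,"ty":0,"tz":-5,"roll":0},{"tx":0,"ty":0,"tz":-15,"roll":0},{"tx":0,"ty":0,"tz":-30,"roll":0},{"tx":0,"ty":0,"tz":-30,"roll":0},{"tx":0,"ty":0,"tz":-30,"roll":0},{"tx":0,"ty":0,"tz":-10,"roll":0},{"tx":0,"ty":0,"tz":0,"roll":0},{"tx":0,"ty":0,"tz":0,"roll":0},{"tx":0,"ty":0,"tz":0,"roll":0}]'
python3 -c "
from h import *
go(.418,-.239,.12,92)"
```

```text
t: 8.55
tool_pos: [0.6068, -0.0144, 0.0146]
tool_rot: [0.164, 3.135, -0.0]
contact_force: [0.2, 0.1, 0.3]
opening: 0.0639
grip_force: 0.0
t: 9.22
tool_pos: [0.6075, -0.0146, 0.0159]
tool_rot: [0.164, 3.134, -0.002]
contact_force: [-1.7, -0.3, 7.5]
opening: 0.0466
grip_force: 51.2
t: 9.97
tool_pos: [0.604, -0.0138, 0.1303]
tool_rot: [-0.164, -3.133, -0.001]
contact_force: [-0.2, -0.0, -4.4]
opening: 0.0465
grip_force: 52.3
pos [ 0.604  -0.0138  0.1303] yaw 84.00 tilt 0.271 | shift [ 161.4 -243.4   11. ] roll -0.140 open 0.0465 grip 52.3 t 10.0 F [-0.2 -0.  -4.4]
```

```bash
python3 -m handwheel '[{"tx":10,"ty":-15,"tz":0,"roll":0},{"tx":21,"ty":-32,"tz":0,"roll":0},{"tx":21,"ty":-32,"tz":0,"roll":0},{"tx":21,"ty":-32,"tz":0,"roll":0},{"tx":21,"ty":-32,"tz":0,"roll":0},{"tx":21,"ty":-32,"tz":0,"roll":0},{"tx":21,"ty":-32,"tz":0,"roll":0},{"tx":16,"ty":-22,"tz":0,"roll":0},{"tx":9.4,"ty":-14.4,"tz":0,"roll":-0.07},{"tx":0,"ty":0,"tz":0,"roll":-0.07},{"tx":0,"ty":0,"tz":0,"roll":0},{"tx":0,"ty":0,"tz":0,"roll":0}]'
python3 -m handwheel '[{"tx":0,"ty":0,"tz":20,"roll":0},{"tx":0,"ty":0,"tz":30,"roll":0},{"tx":0,"ty":0,"tz":25,"roll":0},{"tx":0,"ty":0,"tz":15,"roll":0},{"tx":0,"ty":0,"tz":10,"roll":0},{"tx":0,"ty":0,"tz":5,"roll":0},{"tx":0,"ty":0,"tz":0,"roll":0},{"tx":0,"ty":0,"tz":0,"roll":0},{"tx":0,"ty":0,"tz":0,"roll":0}]'
python3 -c "
from h import *
go(.418,-.239,.0155,92)"
```

```text
t: 10.97
tool_pos: [0.4187, -0.2385, 0.1311]
tool_rot: [0.052, -3.138, -0.004]
contact_force: [1.4, 0.3, -3.0]
opening: 0.0465
grip_force: 52.5
t: 11.72
tool_pos: [0.4209, -0.24, 0.0297]
tool_rot: [-0.055, 3.139, -0.003]
contact_force: [-0.5, -0.0, -2.6]
opening: 0.0466
grip_force: 52.5
pos [ 0.4209 -0.24    0.0297] yaw 92.01 tilt 0.149 | shift [ 2.9  1.1 14.2] roll 0.000 open 0.0466 grip 52.5 t 11.7 F [-0.5 -0.  -2.6]
```

```bash
python3 -m handwheel '[{"tx":1,"ty":0,"tz":6,"roll":0},{"tx":0,"ty":0,"tz":5,"roll":0},{"tx":0,"ty":0,"tz":2.5,"roll":0},{"tx":0,"ty":0,"tz":1,"roll":0},{"tx":0,"ty":0,"tz":0,"roll":0},{"tx":0,"ty":0,"tz":0,"roll":0},{"tx":0,"ty":0,"tz":0,"roll":0}]'
python3 -c "
from h import *
go(.418,-.239,.0155,92)"
```

```text
t: 12.3
tool_pos: [0.4192, -0.2397, 0.0158]
tool_rot: [0.055, -3.14, -0.0]
contact_force: [-6.2, 4.7, 11.3]
opening: 0.0462
grip_force: 54.1
pos [ 0.4192 -0.2397  0.0158] yaw 92.02 tilt 0.038 | shift [1.2 0.7 0.3] roll 0.000 open 0.0462 grip 54.1 t 12.3 F [-6.2  4.7 11.3]
```

```bash
python3 -m handwheel '[{"tx":0,"ty":0,"tz":0,"roll":0},{"tx":0,"ty":0,"tz":0,"roll":0},{"tx":0,"ty":0,"tz":0,"roll":0},{"tx":0,"ty":0,"tz":0,"roll":0},{"tx":0,"ty":0,"tz":-10,"roll":0},{"tx":0,"ty":0,"tz":-30,"roll":0},{"tx":0,"ty":0,"tz":-38,"roll":0},{"tx":0,"ty":0,"tz":-30,"roll":0},{"tx":0,"ty":0,"tz":0,"roll":0},{"tx":0,"ty":0,"tz":0,"roll":0},{"tx":0,"ty":0,"tz":0,"roll":0}]' 60
python3 -c "
from h import *
go(.612,.075,.12,90)"
```

```text
t: 13.22
tool_pos: [0.4186, -0.2392, 0.1217]
tool_rot: [0.055, -3.141, -0.0]
contact_force: [-0.4, -0.2, -0.3]
opening: 0.0599
grip_force: 0.0
pos [ 0.4186 -0.2392  0.1217] yaw 92.02 tilt 0.010 | shift [-204.3  307.1    1.7] roll 0.035 open 0.0599 grip 0.0 t 13.2 F [-0.4 -0.2 -0.3]
```

```bash
python3 -m handwheel '[{"tx":-12,"ty":18,"tz":0,"roll":0},{"tx":-22,"ty":33,"tz":0,"roll":0},{"tx":-22,"ty":33,"tz":0,"roll":0},{"tx":-22,"ty":33,"tz":0,"roll":0},{"tx":-22,"ty":33,"tz":0,"roll":0},{"tx":-22,"ty":33,"tz":0,"roll":0},{"tx":-22,"ty":33,"tz":0,"roll":0},{"tx":-22,"ty":33,"tz":0,"roll":0},{"tx":-22,"ty":33,"tz":0,"roll":0},{"tx":-16.3,"ty":25,"tz":0,"roll":0.035},{"tx":0,"ty":0,"tz":0,"roll":0},{"tx":0,"ty":0,"tz":0,"roll":0}]' 50
python3 - <<'E'
from h import *
save('wrist','wrist3'); go(.612,.075,.010,90)
C=cloud('wrist3'); im,d,K,E=load('wrist3')
for b in((.56,.66,.04,.11,.012),(.62,.72,-.1,.06,.012),(.35,.48,.13,.26,.02),(.35,.48,.13,.28,.006)):
    m=(C[...,0]>b[0])&(C[...,0]<b[1])&(C[...,1]>b[2])&(C[...,1]<b[3])&(d>0)&(C[...,2]>b[4])&(C[...,2]<.06)
    P=C[m]; 
    if len(P)>10:
        rr=cv2.minAreaRect((P[:,:2]*1000).astype(np.float32)); print(len(P),np.percentile(P[:,2],[50,95]).round(4),np.round(rr[0],1),np.round(rr[1],1),round(rr[2],1))
E
```

```text
t: 14.22
tool_pos: [0.6111, 0.076, 0.1192]
tool_rot: [0.005, -3.137, 0.0]
contact_force: [0.8, -0.4, 0.7]
opening: 0.0502
grip_force: 0.0
pos [0.6108 0.075  0.1194] yaw 90.09 tilt 0.251 | shift [-1.600e+00  1.000e-01  1.094e+02] roll 0.002 open 0.0503 grip 0.0 t 14.3 F [-0.3 -0.4 -0.4]
1797 [0.0261 0.0289] [612.   75.1] [25.7 66.5] 89.6
3863 [0.042  0.0468] [666.9 -22.2] [121.5  41.3] 84.5
```

```bash
python3 -m handwheel '[{"tx":-1,"ty":0,"tz":20,"roll":0},{"tx":0,"ty":0,"tz":30,"roll":0},{"tx":0,"ty":0,"tz":30,"roll":0},{"tx":0,"ty":0,"tz":18,"roll":0},{"tx":0,"ty":0,"tz":9,"roll":0},{"tx":0,"ty":0,"tz":4,"roll":0},{"tx":0,"ty":0,"tz":0,"roll":0},{"tx":0,"ty":0,"tz":0,"roll":0}]'
python3 -m handwheel '[{"tx":0,"ty":0,"tz":0,"roll":0},{"tx":0,"ty":0,"tz":0,"roll":0},{"tx":0,"ty":0,"tz":0,"roll":0},{"tx":0,"ty":0,"tz":0,"roll":0},{"tx":0,"ty":0,"tz":0,"roll":0},{"tx":0,"ty":0,"tz":0,"roll":0},{"tx":0,"ty":0,"tz":0,"roll":0},{"tx":0,"ty":0,"tz":0,"roll":0}]' 10 35
python3 -c "
from h import *
go(.612,.075,.010,90)"
python3 -m handwheel '[{"tx":0,"ty":0,"tz":-5,"roll":0},{"tx":0,"ty":0,"tz":-15,"roll":0},{"tx":0,"ty":0,"tz":-30,"roll":0},{"tx":0,"ty":0,"tz":-30,"roll":0},{"tx":0,"ty":0,"tz":-30,"roll":0},{"tx":0,"ty":0,"tz":-10,"roll":0},{"tx":0,"ty":0,"tz":0,"roll":0},{"tx":0,"ty":0,"tz":0,"roll":0},{"tx":0,"ty":0,"tz":0,"roll":0}]'
python3 -c "
from h import *
go(.416,-.162,.12,92)"
```

```text
t: 14.93
tool_pos: [0.614, 0.0742, 0.012]
tool_rot: [0.001, 3.14, -0.0]
contact_force: [-0.1, 0.6, 0.6]
opening: 0.05
grip_force: 0.0
t: 15.6
tool_pos: [0.6147, 0.0747, 0.0128]
tool_rot: [-0.0, 3.138, -0.0]
contact_force: [-0.6, 0.6, 5.7]
opening: 0.0253
grip_force: 36.2
pos [0.6147 0.0747 0.0128] yaw 90.02 tilt 0.182 | shift [2.7 0.3 2.8] roll 0.000 open 0.0253 grip 36.2 t 15.6 F [-0.6  0.6  5.7]
t: 16.35
tool_pos: [0.6115, 0.0747, 0.1279]
tool_rot: [0.0, -3.137, -0.0]
contact_force: [0.3, -0.3, -1.2]
opening: 0.0251
grip_force: 35.3
pos [0.6115 0.0747 0.1279] yaw 90.01 tilt 0.255 | shift [ 195.5 -236.6    8.8] roll -0.035 open 0.0251 grip 35.3 t 16.4 F [ 0.3 -0.3 -1.2]
```

```bash
python3 -m handwheel '[{"tx":12,"ty":-15,"tz":0,"roll":0},{"tx":24,"ty":-29,"tz":0,"roll":0},{"tx":24,"ty":-29,"tz":0,"roll":0},{"tx":24,"ty":-29,"tz":0,"roll":0},{"tx":24,"ty":-29,"tz":0,"roll":0},{"tx":24,"ty":-29,"tz":0,"roll":0},{"tx":24,"ty":-29,"tz":0,"roll":0},{"tx":24,"ty":-29,"tz":0,"roll":0},{"tx":15.5,"ty":-18.6,"tz":0,"roll":-0.035},{"tx":0,"ty":0,"tz":0,"roll":0},{"tx":0,"ty":0,"tz":0,"roll":0},{"tx":0,"ty":0,"tz":0,"roll":0}]'
python3 -m handwheel '[{"tx":0,"ty":0,"tz":20,"roll":0},{"tx":0,"ty":0,"tz":30,"roll":0},{"tx":0,"ty":0,"tz":25,"roll":0},{"tx":0,"ty":0,"tz":15,"roll":0},{"tx":0,"ty":0,"tz":10,"roll":0},{"tx":0,"ty":0,"tz":5,"roll":0},{"tx":0,"ty":0,"tz":3,"roll":0},{"tx":0,"ty":0,"tz":0,"roll":0},{"tx":0,"ty":0,"tz":0,"roll":0},{"tx":0,"ty":0,"tz":0,"roll":0}]'
python3 -c "
from h import *
go(.416,-.162,.0128,92)"
```

```text
t: 17.35
tool_pos: [0.417, -0.1613, 0.1291]
tool_rot: [0.054, -3.139, -0.003]
contact_force: [0.7, 1.0, -0.7]
opening: 0.0254
grip_force: 35.4
t: 18.18
tool_pos: [0.4187, -0.1624, 0.024]
tool_rot: [-0.055, 3.139, -0.002]
contact_force: [0.4, -0.1, -0.9]
opening: 0.0251
grip_force: 35.3
pos [ 0.4187 -0.1624  0.024 ] yaw 92.02 tilt 0.132 | shift [ 2.7  0.6 11.2] roll 0.000 open 0.0251 grip 35.3 t 18.2 F [ 0.4 -0.1 -0.9]
```

```bash
python3 -m handwheel '[{"tx":0,"ty":0,"tz":5,"roll":0},{"tx":0,"ty":0,"tz":4,"roll":0},{"tx":0,"ty":0,"tz":1.5,"roll":0},{"tx":0,"ty":0,"tz":0,"roll":0},{"tx":0,"ty":0,"tz":0,"roll":0},{"tx":0,"ty":0,"tz":0,"roll":0}]'
python3 -c "
from h import *
go(.416,-.162,.0128,92)"
```

```text
t: 18.68
tool_pos: [0.4178, -0.1621, 0.0128]
tool_rot: [0.055, -3.141, 0.0]
contact_force: [-2.5, 0.9, 4.6]
opening: 0.0251
grip_force: 36.1
pos [ 0.4178 -0.1621  0.0128] yaw 92.01 tilt 0.011 | shift [ 1.8  0.2 -0. ] roll 0.000 open 0.0251 grip 36.1 t 18.7 F [-2.5  0.9  4.6]
```

```bash
python3 -m handwheel '[{"tx":0,"ty":0,"tz":0,"roll":0},{"tx":0,"ty":0,"tz":0,"roll":0},{"tx":0,"ty":0,"tz":0,"roll":0},{"tx":0,"ty":0,"tz":0,"roll":0},{"tx":0,"ty":0,"tz":-10,"roll":0},{"tx":0,"ty":0,"tz":-30,"roll":0},{"tx":0,"ty":0,"tz":-40,"roll":0},{"tx":0,"ty":0,"tz":-40,"roll":0},{"tx":0,"ty":0,"tz":-20,"roll":0},{"tx":0,"ty":0,"tz":0,"roll":0},{"tx":0,"ty":0,"tz":0,"roll":0}]' 42
cat > comp.py <<'E'
from h import *
import sys
def comp(n,x0,x1,y0,y1,lo=.014,hi=.06,mn=100):
    C=cloud(n); d=load(n)[1]
    m=(C[...,0]>x0)&(C[...,0]<x1)&(C[...,1]>y0)&(C[...,1]<y1)&(d>0)&(C[...,2]>lo)&(C[...,2]<hi)
    k,l,s,c=cv2.connectedComponentsWithStats(m.astype(np.uint8))
    for i in range(1,k):
        if s[i,4]>mn:
            P=C[l==i]; rr=cv2.minAreaRect((P[:,:2]*1000).astype(np.float32)); print(n,c[i].round(),s[i,4],'z95',np.percentile(P[:,2],95).round(4),np.round(rr[0],1),np.round(rr[1],1),round(rr[2],1))
E
python3 - <<'E'
from comp import *
save('wrist','wrist4');save('side','side4'); go(.667,-.022,.15,175.2)
comp('wrist4',.34,.49,-.38,-.1); comp('side4',.34,.49,-.38,-.1)
E
```

```text
t: 19.6
tool_pos: [0.4188, -0.1626, 0.1547]
tool_rot: [-0.055, 3.137, -0.004]
contact_force: [-1.0, 0.9, -0.1]
opening: 0.0417
grip_force: 0.0
pos [ 0.417  -0.1616  0.1513] yaw 92.01 tilt 0.104 | shift [-254.7  130.7    1. ] roll -1.452 open 0.0421 grip 0.0 t 19.7 F [-0.4 -0.4 -0.3]
wrist4 [255. 176.] 1412 z95 0.0289 [ 415.4 -161.7] [25.7 66.5] 89.6
wrist4 [100. 179.] 3439 z95 0.045 [ 422.7 -323.4] [60.8 46.9] 2.1
wrist4 [179. 176.] 1677 z95 0.0432 [ 417.  -239.1] [48.9 49.5] 73.4
side4 [321. 164.] 578 z95 0.0442 [ 420.6 -278.9] [ 59.9 137.7] 2.1
side4 [316. 189.] 209 z95 0.0285 [ 415. -156.] [66.1 21.1] 0.7
```

View pics/side4.png

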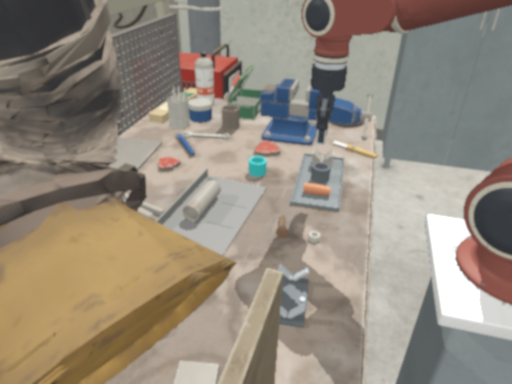

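All three stand in the side tray, at (323,165) and (316,189) in the side picture, and the tube is untouched at (202,199). Now I turn for the tube.

```bash
python3 -m handwheel '[{"tx":0,"ty":0,"tz":0,"roll":0.12},{"tx":0,"ty":0,"tz":0,"roll":0.12},{"tx":0,"ty":0,"tz":0,"roll":0.12},{"tx":0,"ty":0,"tz":0,"roll":0.12},{"tx":0,"ty":0,"tz":0,"roll":0.12},{"tx":0,"ty":0,"tz":0,"roll":0.12},{"tx":0,"ty":0,"tz":0,"roll":0.12},{"tx":0,"ty":0,"tz":0,"roll":0.12},{"tx":0,"ty":0,"tz":0,"roll":0.12},{"tx":0,"ty":0,"tz":0,"roll":0.12},{"tx":0,"ty":0,"tz":0,"roll":0.12},{"tx":0,"ty":0,"tz":0,"roll":0.12}]' 60
python3 -m handwheel '[{"tx":0,"ty":0,"tz":-20,"roll":0.12},{"tx":0,"ty":0,"tz":-30,"roll":0.12},{"tx":0,"ty":0,"tz":-30,"roll":0},{"tx":0,"ty":0,"tz":0,"roll":0},{"tx":0,"ty":0,"tz":0,"roll":0}]'
python3 -c "
from h import *
go(.667,-.022,.20,-4.8)"
```

```text
t: 20.7
tool_pos: [0.4164, -0.1612, 0.1498]
tool_rot: [-2.034, -2.388, 0.001]
contact_force: [-0.1, -0.1, -0.8]
opening: 0.06
grip_force: 0.0
t: 21.12
tool_pos: [0.4181, -0.1622, 0.2326]
tool_rot: [2.301, 2.137, 0.0]
contact_force: [0.5, 0.2, -1.0]
opening: 0.0599
grip_force: 0.0
pos [ 0.4181 -0.1622  0.2326] yaw -4.23 tilt 0.045 | shift [158.1 237.9  32.7] roll 0.010 open 0.0599 grip 0.0 t 21.1 F [ 0.5  0.2 -1. ]
```

```bash
python3 -m handwheel '[{"tx":10,"ty":15,"tz":0,"roll":0.01},{"tx":20,"ty":30,"tz":0,"roll":0},{"tx":20,"ty":30,"tz":0,"roll":0},{"tx":20,"ty":30,"tz":0,"roll":0},{"tx":20,"ty":30,"tz":0,"roll":0},{"tx":20,"ty":30,"tz":0,"roll":0},{"tx":20,"ty":30,"tz":0,"roll":0},{"tx":20,"ty":30,"tz":0,"roll":0},{"tx":8,"ty":13,"tz":0,"roll":0},{"tx":0,"ty":0,"tz":0,"roll":0},{"tx":0,"ty":0,"tz":0,"roll":0},{"tx":0,"ty":0,"tz":0,"roll":0}]' 60
python3 - <<'E'
from comp import *
save('wrist','wrist5'); go(.667,-.022,.05,-4.8); comp('wrist5',.6,.71,-.12,.06);
comp('wrist5',.35,.48,.13,.27,.014); comp('wrist5',.35,.48,.13,.28,.005)
C=cloud('wrist5')
m=(C[...,0]>.6)&(C[...,0]<.72)&(C[...,1]>-.12)&(C[...,1]<.06)&(C[...,2]>.03)
P=C[m];
for y in np.arange(-.09,.05,.02):
    q=P[abs(P[:,1]-y)<.004]
    if len(q)>5: print(round(y,3),'xmid',(q[:,0].min()+q[:,0].max())/2, 'top',np.percentile(q[:,2],90).round(4))
im=cv2.imread('pics/wrist5.png'); cv2.imwrite('pics/crop5.png',cv2.resize(im[130:380,150:350],None,fx=2.4,fy=2.4))
E
```

```text
t: 22.12
tool_pos: [0.6666, -0.0246, 0.2298]
tool_rot: [-2.311, -2.124, 0.005]
contact_force: [-0.2, 0.2, -0.0]
opening: 0.0598
grip_force: 0.0
pos [ 0.6666 -0.0249  0.2306] yaw -4.85 tilt 0.170 | shift [  2.9   0.6 180.6] roll -0.001 open 0.0601 grip 0.0 t 22.2 F [0.3 0.1 0.3]
wrist5 [256. 165.] 3023 z95 0.047 [668.8 -21.5] [119.6  42.6] 85.3
wrist5 [24. 31.] 632 z95 0.0378 [418.6 160.7] [54.7 12.9] 4.2
wrist5 [34. 23.] 2381 z95 0.0354 [416.4 175.6] [61.2 53.2] 3.3
-0.07 xmid 0.6649188014713394 top 0.0466
-0.05 xmid 0.6666739288873659 top 0.0465
-0.03 xmid 0.6624943193877123 top 0.3064
-0.01 xmid 0.6558408766388093 top 0.3262
0.01 xmid 0.6716285275272926 top 0.0467
0.03 xmid 0.6732449143104116 top 0.0467
```

View pics/crop5.png

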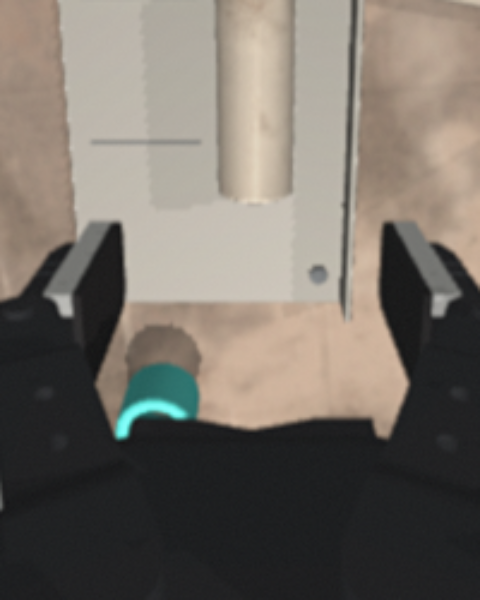

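The crop shows the tube resting clear between the open fingers, with nothing in their way except the fence at (350,150). I go down on it.

```bash
python3 -m handwheel '[{"tx":3,"ty":1.7,"tz":20,"roll":0},{"tx":0,"ty":0,"tz":40,"roll":0},{"tx":0,"ty":0,"tz":40,"roll":0},{"tx":0,"ty":0,"tz":40,"roll":0},{"tx":0,"ty":0,"tz":30,"roll":0},{"tx":0,"ty":0,"tz":20,"roll":0},{"tx":0,"ty":0,"tz":12,"roll":0},{"tx":0,"ty":0,"tz":8,"roll":0},{"tx":0,"ty":0,"tz":4,"roll":0},{"tx":0,"ty":0,"tz":0,"roll":0},{"tx":0,"ty":0,"tz":0,"roll":0},{"tx":0,"ty":0,"tz":0,"roll":0}]' 60
python3 -c "
from h import *
go(.668,-.0217,.010,-4.7)"
```

```text
t: 23.17
tool_pos: [0.6714, -0.0217, 0.0204]
tool_rot: [2.311, 2.124, 0.003]
contact_force: [-0.5, -0.1, -0.3]
opening: 0.0602
grip_force: 0.0
pos [ 0.6714 -0.0217  0.0204] yaw -4.81 tilt 0.192 | shift [-0.2 -3.5 10.4] roll -0.002 open 0.0602 grip 0.0 t 23.2 F [-0.5 -0.1 -0.3]
```

```bash
python3 -m handwheel '[{"tx":0,"ty":-2,"tz":5,"roll":0},{"tx":0,"ty":0,"tz":3,"roll":0},{"tx":0,"ty":0,"tz":1,"roll":0},{"tx":0,"ty":0,"tz":0,"roll":0},{"tx":0,"ty":0,"tz":0,"roll":0}]'
python3 -c "
from h import *
go(.668,-.0217,.010,-4.7)"
python3 -m handwheel '[{"tx":0,"ty":0,"tz":0,"roll":0},{"tx":0,"ty":0,"tz":0,"roll":0},{"tx":0,"ty":0,"tz":0,"roll":0},{"tx":0,"ty":0,"tz":0,"roll":0},{"tx":0,"ty":0,"tz":0,"roll":0},{"tx":0,"ty":0,"tz":0,"roll":0},{"tx":0,"ty":0,"tz":0,"roll":0},{"tx":0,"ty":0,"tz":0,"roll":0}]' 30 60
python3 -c "
from h import *
go(.668,-.0217,.010,-4.7)"
```

```text
t: 23.58
tool_pos: [0.6679, -0.0213, 0.0091]
tool_rot: [-2.312, -2.126, 0.0]
contact_force: [0.6, 0.3, 0.5]
opening: 0.0606
grip_force: 0.0
pos [ 0.6679 -0.0213  0.0091] yaw -4.81 tilt 0.021 | shift [-0.4  0.1 -0.9] roll -0.002 open 0.0606 grip 0.0 t 23.6 F [0.6 0.3 0.5]
t: 24.25
tool_pos: [0.668, -0.0213, 0.0098]
tool_rot: [-2.313, -2.126, 0.0]
contact_force: [-4.7, 0.2, 5.7]
opening: 0.041
grip_force: 60.7
pos [ 0.668  -0.0213  0.0098] yaw -4.81 tilt 0.016 | shift [-0.4  0.  -0.2] roll -0.002 open 0.0410 grip 60.7 t 24.2 F [-4.7  0.2  5.7]
```

```bash
python3 -m handwheel '[{"tx":0,"ty":0,"tz":-6,"roll":0},{"tx":0,"ty":0,"tz":-15,"roll":0},{"tx":0,"ty":0,"tz":-30,"roll":0},{"tx":0,"ty":0,"tz":-35,"roll":0},{"tx":0,"ty":0,"tz":-35,"roll":0},{"tx":0,"ty":0,"tz":-35,"roll":0},{"tx":0,"ty":0,"tz":-25,"roll":0},{"tx":0,"ty":0,"tz":0,"roll":0},{"tx":0,"ty":0,"tz":0,"roll":0}]'
python3 -m handwheel '[{"tx":15,"ty":-10,"tz":0,"roll":0},{"tx":30,"ty":-15,"tz":0,"roll":0},{"tx":30,"ty":-15,"tz":0,"roll":0},{"tx":30,"ty":-15,"tz":0,"roll":0},{"tx":30,"ty":-15,"tz":0,"roll":0},{"tx":30,"ty":-15,"tz":0,"roll":0},{"tx":25,"ty":-10,"tz":0,"roll":0},{"tx":10,"ty":-5,"tz":0,"roll":0},{"tx":0,"ty":0,"tz":0,"roll":-0.085},{"tx":0,"ty":0,"tz":0,"roll":-0.085},{"tx":0,"ty":0,"tz":0,"roll":0},{"tx":0,"ty":0,"tz":0,"roll":0}]'
python3 - <<'E'
from comp import *
save('wrist','wrist6'); go(.414,.205,.15,4.7)
comp('wrist6',.35,.48,.13,.29,.014,mn=30); comp('wrist6',.35,.48,.13,.29,.005); comp('wrist6',.35,.48,.13,.29,.033,mn=20)
E
```

```text
t: 25.0
tool_pos: [0.6692, -0.0215, 0.1929]
tool_rot: [2.31, 2.124, 0.005]
contact_force: [-0.2, 0.8, -3.7]
opening: 0.041
grip_force: 61.6
t: 26.0
tool_pos: [0.584, 0.1861, 0.188]
tool_rot: [-2.125, -2.311, 0.005]
contact_force: [-0.4, 0.4, -4.0]
opening: 0.0408
grip_force: 61.5
pos [0.5843 0.186  0.1885] yaw 4.79 tilt 0.169 | shift [  33.2 -168.    38.9] roll 0.002 open 0.0410 grip 61.5 t 26.1 F [-0.3  0.5 -3.7]
wrist6 [ 96. 104.] 600 z95 0.0379 [410.2 250.4] [55.6 12. ] 4.7
wrist6 [108. 184.] 518 z95 0.0378 [417.3 160.8] [55.8 12.6] 5.1
wrist6 [113. 141.] 4891 z95 0.0357 [413.8 205.7] [ 60.3 111.7] 4.5
wrist6 [ 74. 103.] 114 z95 0.0383 [387.4 248.8] [ 9.9 11.4] 4.4
wrist6 [118. 104.] 98 z95 0.0385 [433.  252.6] [ 9.7 11.3] 5.4
wrist6 [ 88. 186.] 99 z95 0.0381 [394.5 159. ] [10.7 12.1] 10.6
wrist6 [128. 186.] 77 z95 0.0385 [440.7 163. ] [ 9.  11.9] 1.6
```

View pics/wrist6.png

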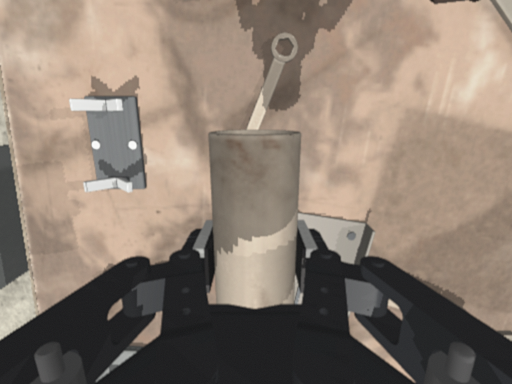

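The picture shows the V-rest at (113,141), with supports at (96,104) and (108,184), and the tube hanging straight in the fingers. The rest is centred at (413.8,205.6) mm, yaw 4.7°. I check the tube's offset in the hand.

```bash
python3 - <<'E'
from comp import *
C=cloud('wrist6');im,d,K,E=load('wrist6')
o=ctrl.get_obs();M=R.from_rotvec(o['tool_rot']).as_matrix()
v,u=np.mgrid[:384,:512];m=(u>205)&(u<305)&(v>125)&(v<295)&(C[...,2]>.12)&(C[...,2]<.26)
T=(C[m]-o['tool_pos'])@M*1000  # tool coords
T=T[(abs(T[:,1])<24)]
print('xmax',np.percentile(T[:,0],[95,99,99.8]).round(1),'zmin',np.percentile(T[:,2],[1,5]).round(1))
for a in(25,35,45,55):
    q=T[abs(T[:,0]-a)<4]; print(a,len(q),'ymin/max',q[:,1].min().round(1),q[:,1].max().round(1),'ztop',np.percentile(q[:,2],4).round(1))
E
```

```text
xmax [57.8 59.4 59.6] zmin [-37.5 -36.8]
25 1470 ymin/max -19.9 22.1 ztop -36.8
35 1579 ymin/max -20.1 21.7 ztop -36.8
45 1704 ymin/max -20.2 21.8 ztop -36.9
55 2004 ymin/max -20.1 21.9 ztop -36.8
```

```bash
python3 -m handwheel '[{"tx":4,"ty":-18,"tz":0,"roll":0},{"tx":7,"ty":-35,"tz":0,"roll":0},{"tx":7,"ty":-35,"tz":0,"roll":0},{"tx":7,"ty":-35,"tz":0,"roll":0},{"tx":6,"ty":-30,"tz":0,"roll":0},{"tx":3,"ty":-15,"tz":0,"roll":0},{"tx":0,"ty":0,"tz":0,"roll":0},{"tx":0,"ty":0,"tz":0,"roll":0},{"tx":0,"ty":0,"tz":0,"roll":0}]'
python3 -m handwheel '[{"tx":0,"ty":0,"tz":20,"roll":0},{"tx":0,"ty":0,"tz":30,"roll":0},{"tx":0,"ty":0,"tz":30,"roll":0},{"tx":0,"ty":0,"tz":20,"roll":0},{"tx":0,"ty":0,"tz":15,"roll":0},{"tx":0,"ty":0,"tz":0,"roll":0},{"tx":0,"ty":0,"tz":0,"roll":0},{"tx":0,"ty":0,"tz":0,"roll":0}]'
python3 - <<'E'
from comp import *
go(.414,.206,.0302,4.7)
E
```

```text
t: 26.8
tool_pos: [0.4154, 0.2055, 0.1904]
tool_rot: [2.125, 2.313, 0.001]
contact_force: [0.6, -0.8, -3.8]
opening: 0.0408
grip_force: 62.0
t: 27.47
tool_pos: [0.4164, 0.2059, 0.0766]
tool_rot: [2.124, 2.313, 0.003]
contact_force: [0.5, 0.3, -2.9]
opening: 0.0408
grip_force: 61.9
pos [0.4164 0.2059 0.0766] yaw 4.88 tilt 0.108 | shift [ 0.3 -2.4 46.4] roll 0.003 open 0.0408 grip 61.9 t 27.5 F [ 0.5  0.3 -2.9]
```

```bash
python3 -m handwheel '[{"tx":0.3,"ty":-1.2,"tz":15,"roll":0},{"tx":0,"ty":0,"tz":12,"roll":0},{"tx":0,"ty":0,"tz":8,"roll":0},{"tx":0,"ty":0,"tz":5,"roll":0},{"tx":0,"ty":0,"tz":3,"roll":0},{"tx":0,"ty":0,"tz":1,"roll":0},{"tx":0,"ty":0,"tz":0,"roll":0},{"tx":0,"ty":0,"tz":0,"roll":0},{"tx":0,"ty":0,"tz":0,"roll":0}]'
python3 -c "
from h import *
go(.414,.206,.0302,4.7)"
```

```text
t: 28.22
tool_pos: [0.4142, 0.2062, 0.0319]
tool_rot: [2.123, 2.314, 0.002]
contact_force: [1.2, 0.8, -4.1]
opening: 0.0408
grip_force: 62.2
pos [0.4142 0.2062 0.0319] yaw 4.93 tilt 0.068 | shift [-0.2 -0.2  1.7] roll 0.004 open 0.0408 grip 62.2 t 28.2 F [ 1.2  0.8 -4.1]
```

```bash
python3 -m handwheel '[{"tx":0,"ty":0,"tz":1,"roll":0},{"tx":0,"ty":0,"tz":1,"roll":0},{"tx":0,"ty":0,"tz":0.5,"roll":0},{"tx":0,"ty":0,"tz":0,"roll":0},{"tx":0,"ty":0,"tz":0,"roll":0}]'
python3 -c "
from h import *
go(.414,.206,.0302,4.7)"
```

```text
t: 28.63
tool_pos: [0.4143, 0.2063, 0.031]
tool_rot: [2.124, 2.315, -0.0]
contact_force: [-7.3, -1.6, 11.4]
opening: 0.0408
grip_force: 63.9
pos [0.4143 0.2063 0.031 ] yaw 4.93 tilt 0.006 | shift [-0.2 -0.3  0.8] roll 0.004 open 0.0408 grip 63.9 t 28.6 F [-7.3 -1.6 11.4]
```

```bash
python3 -m handwheel '[{"tx":0,"ty":0,"tz":0,"roll":0},{"tx":0,"ty":0,"tz":0,"roll":0},{"tx":0,"ty":0,"tz":0,"roll":0},{"tx":0,"ty":0,"tz":0,"roll":0},{"tx":0,"ty":0,"tz":-10,"roll":0},{"tx":0,"ty":0,"tz":-30,"roll":0},{"tx":0,"ty":0,"tz":-40,"roll":0},{"tx":0,"ty":0,"tz":-40,"roll":0},{"tx":0,"ty":0,"tz":-30,"roll":0},{"tx":0,"ty":0,"tz":0,"roll":0},{"tx":0,"ty":0,"tz":0,"roll":0}]' 64
python3 - <<'E'
from comp import *
save('wrist','wrist7');save('scene','scene7');save('side','side7'); go(.4155,-.1617,.18,90)
for n in('wrist7','side7'): comp(n,.34,.48,.12,.29,.042,.08)
C=cloud('wrist7')
for y in(.15,.165,.18,.23,.245,.26):
    q=C[(abs(C[...,1]-y)<.004)&(abs(C[...,0]-.41)<.04)&(C[...,2]>.046)&(C[...,2]<.08)]
    if len(q)>5: print(y,'xmid',((q[:,0].min()+q[:,0].max())/2).round(4),'top',np.percentile(q[:,2],95).round(4))
E
```

```text
t: 29.55
tool_pos: [0.4153, 0.2065, 0.1822]
tool_rot: [2.122, 2.313, 0.008]
contact_force: [-0.1, 0.1, -0.7]
opening: 0.0641
grip_force: 0.0
pos [0.4126 0.2057 0.1772] yaw 4.93 tilt 0.166 | shift [-366.3  -28.7   -2.5] roll -1.485 open 0.0641 grip 0.0 t 29.7 F [-0.4 -0.8 -0. ]
wrist7 [251. 180.] 4502 z95 0.0663 [413.3 205.8] [ 42.4 120. ] 4.5
side7 [293. 278.] 1104 z95 0.0668 [412.5 205.4] [ 42.2 123.5] 4.8
0.15 xmid 0.4177 top 0.0661
0.165 xmid 0.4165 top 0.0662
0.18 xmid 0.4158 top 0.0661
0.23 xmid 0.4117 top 0.0666
0.245 xmid 0.4106 top 0.0664
0.26 xmid 0.4092 top 0.0663
```

View pics/wrist7.png

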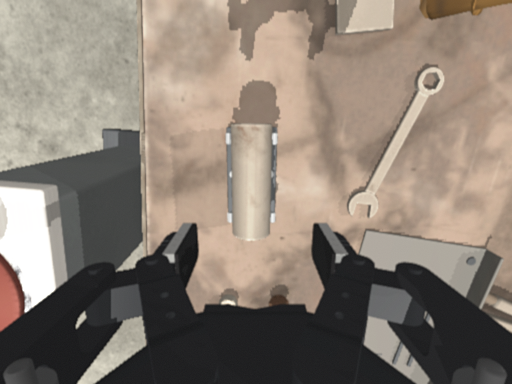

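Tube seated: in the picture it lies along the rest at (251,180), level, centre (413.3,205.8), yaw about 4.6°. Now I return the things, nozzle first.

```bash
python3 -m handwheel '[{"tx":-16,"ty":-2,"tz":0,"roll":0},{"tx":-38,"ty":-3,"tz":0,"roll":0},{"tx":-38,"ty":-3,"tz":0,"roll":0},{"tx":-38,"ty":-3,"tz":0,"roll":0},{"tx":-38,"ty":-3,"tz":0,"roll":0},{"tx":-38,"ty":-3,"tz":0,"roll":0},{"tx":-38,"ty":-3,"tz":0,"roll":0},{"tx":-38,"ty":-3,"tz":0,"roll":0},{"tx":-38,"ty":-3,"tz":0,"roll":0},{"tx":-30,"ty":-2,"tz":0,"roll":0},{"tx":-16,"ty":-1,"tz":0,"roll":0},{"tx":0,"ty":0,"tz":0,"roll":0}]' 45
python3 -m handwheel '[{"tx":0,"ty":0,"tz":0,"roll":-0.12},{"tx":0,"ty":0,"tz":0,"roll":-0.12},{"tx":0,"ty":0,"tz":0,"roll":-0.12},{"tx":0,"ty":0,"tz":0,"roll":-0.12},{"tx":0,"ty":0,"tz":0,"roll":-0.12},{"tx":0,"ty":0,"tz":0,"roll":-0.12},{"tx":0,"ty":0,"tz":0,"roll":-0.12},{"tx":0,"ty":0,"tz":0,"roll":-0.12},{"tx":0,"ty":0,"tz":0,"roll":-0.12},{"tx":0,"ty":0,"tz":0,"roll":-0.12},{"tx":0,"ty":0,"tz":0,"roll":-0.12},{"tx":0,"ty":0,"tz":0,"roll":-0.12}]'
python3 -m handwheel '[{"tx":0,"ty":0,"tz":20,"roll":-0.08},{"tx":0,"ty":0,"tz":30,"roll":0},{"tx":0,"ty":0,"tz":0,"roll":0},{"tx":0,"ty":0,"tz":0,"roll":0},{"tx":0,"ty":0,"tz":0,"roll":0}]'
python3 - <<'E'
from comp import *
save('wrist','wrist8'); go(.4155,-.1617,.0125,92); comp('wrist8',.34,.49,-.38,-.1)
E
```

```text
t: 30.7
tool_pos: [0.415, -0.1634, 0.1767]
tool_rot: [-2.127, -2.307, 0.002]
contact_force: [0.3, 0.6, 0.4]
opening: 0.0449
grip_force: 0.0
t: 31.7
tool_pos: [0.4154, -0.1596, 0.177]
tool_rot: [-0.059, -3.138, -0.003]
contact_force: [0.5, 0.1, 0.2]
opening: 0.0453
grip_force: 0.0
t: 32.12
tool_pos: [0.4162, -0.1606, 0.129]
tool_rot: [0.056, -3.14, -0.001]
contact_force: [-0.1, 0.3, 0.7]
opening: 0.0449
grip_force: 0.0
pos [ 0.4168 -0.1611  0.1299] yaw 92.04 tilt 0.069 | shift [  1.4  -0.5 117.4] roll 0.001 open 0.0450 grip 0.0 t 32.2 F [0.7 0.6 0.8]
wrist8 [253. 185.] 1688 z95 0.0288 [ 415.3 -161.9] [66.2 25.7] 1.4
wrist8 [ 82. 188.] 4273 z95 0.0451 [ 422.6 -323.1] [60.7 46.7] 2.2
wrist8 [169. 186.] 2125 z95 0.0432 [ 416.5 -239.2] [48.8 49.4] 20.8
```

```bash
python3 -m handwheel '[{"tx":1,"ty":-0.5,"tz":20,"roll":0},{"tx":0,"ty":0,"tz":30,"roll":0},{"tx":0,"ty":0,"tz":30,"roll":0},{"tx":0,"ty":0,"tz":20,"roll":0},{"tx":0,"ty":0,"tz":10,"roll":0},{"tx":0,"ty":0,"tz":6,"roll":0},{"tx":0,"ty":0,"tz":1,"roll":0},{"tx":0,"ty":0,"tz":0,"roll":0},{"tx":0,"ty":0,"tz":0,"roll":0}]'
python3 -m handwheel '[{"tx":0,"ty":0,"tz":0,"roll":0},{"tx":0,"ty":0,"tz":0,"roll":0},{"tx":0,"ty":0,"tz":0,"roll":0},{"tx":0,"ty":0,"tz":0,"roll":0},{"tx":0,"ty":0,"tz":0,"roll":0},{"tx":0,"ty":0,"tz":0,"roll":0},{"tx":0,"ty":0,"tz":0,"roll":0},{"tx":0,"ty":0,"tz":0,"roll":0}]' 10 35
python3 -c "
from h import *
go(.4153,-.162,.0125,92)"
python3 -m handwheel '[{"tx":0,"ty":0,"tz":-5,"roll":0},{"tx":0,"ty":0,"tz":-15,"roll":0},{"tx":0,"ty":0,"tz":-30,"roll":0},{"tx":0,"ty":0,"tz":-30,"roll":0},{"tx":0,"ty":0,"tz":-30,"roll":0},{"tx":0,"ty":0,"tz":-10,"roll":0},{"tx":0,"ty":0,"tz":0,"roll":0},{"tx":0,"ty":0,"tz":0,"roll":0},{"tx":0,"ty":0,"tz":0,"roll":0}]'
python3 -c "
from h import *
go(.612,.075,.12,90)"
```

```text
t: 32.92
tool_pos: [0.4166, -0.1625, 0.0136]
tool_rot: [-0.055, 3.138, -0.003]
contact_force: [0.2, -0.5, -0.2]
opening: 0.0452
grip_force: 0.0
t: 33.58
tool_pos: [0.4164, -0.1623, 0.0134]
tool_rot: [-0.055, 3.139, -0.002]
contact_force: [-0.6, 0.3, 6.4]
opening: 0.0253
grip_force: 35.7
pos [ 0.4164 -0.1623  0.0134] yaw 92.01 tilt 0.151 | shift [1.1 0.4 0.9] roll 0.000 open 0.0253 grip 35.7 t 33.6 F [-0.6  0.3  6.4]
t: 34.33
tool_pos: [0.4138, -0.1609, 0.1293]
tool_rot: [0.055, -3.138, -0.003]
contact_force: [0.2, -0.1, -1.9]
opening: 0.0252
grip_force: 34.8
pos [ 0.4138 -0.1609  0.1293] yaw 92.02 tilt 0.237 | shift [-206.4  228.7    9.1] roll 0.035 open 0.0252 grip 34.8 t 34.3 F [ 0.2 -0.1 -1.9]
```

```bash
python3 -m handwheel '[{"tx":-12,"ty":13,"tz":0,"roll":0},{"tx":-25,"ty":28,"tz":0,"roll":0},{"tx":-25,"ty":28,"tz":0,"roll":0},{"tx":-25,"ty":28,"tz":0,"roll":0},{"tx":-25,"ty":28,"tz":0,"roll":0},{"tx":-25,"ty":28,"tz":0,"roll":0},{"tx":-25,"ty":28,"tz":0,"roll":0},{"tx":-25,"ty":28,"tz":0,"roll":0},{"tx":-20,"ty":19.5,"tz":0,"roll":0.035},{"tx":0,"ty":0,"tz":0,"roll":0},{"tx":0,"ty":0,"tz":0,"roll":0},{"tx":0,"ty":0,"tz":0,"roll":0}]'
python3 -m handwheel '[{"tx":0,"ty":0,"tz":20,"roll":0},{"tx":0,"ty":0,"tz":30,"roll":0},{"tx":0,"ty":0,"tz":25,"roll":0},{"tx":0,"ty":0,"tz":15,"roll":0},{"tx":0,"ty":0,"tz":10,"roll":0},{"tx":0,"ty":0,"tz":5,"roll":0},{"tx":0,"ty":0,"tz":3,"roll":0},{"tx":0,"ty":0,"tz":0,"roll":0},{"tx":0,"ty":0,"tz":0,"roll":0},{"tx":0,"ty":0,"tz":0,"roll":0}]'
python3 -c "
from h import *
go(.613,.0746,.0132,90)"
```

```text
t: 35.33
tool_pos: [0.6124, 0.0737, 0.1291]
tool_rot: [0.001, -3.137, 0.001]
contact_force: [-0.1, 0.2, -1.7]
opening: 0.0251
grip_force: 34.8
t: 36.17
tool_pos: [0.6152, 0.0739, 0.0253]
tool_rot: [-0.0, 3.139, -0.0]
contact_force: [0.6, 1.4, -1.6]
opening: 0.0248
grip_force: 34.8
pos [0.6152 0.0739 0.0253] yaw 90.01 tilt 0.151 | shift [ 2.2  0.7 12.1] roll 0.000 open 0.0248 grip 34.8 t 36.2 F [ 0.6  1.4 -1.6]
```

```bash
python3 -m handwheel '[{"tx":1,"ty":0.5,"tz":5,"roll":0},{"tx":0,"ty":0,"tz":4,"roll":0},{"tx":0,"ty":0,"tz":2.5,"roll":0},{"tx":0,"ty":0,"tz":0,"roll":0},{"tx":0,"ty":0,"tz":0,"roll":0},{"tx":0,"ty":0,"tz":0,"roll":0}]'
python3 -c "
from h import *
go(.613,.0746,.0132,90)"
```

```text
t: 36.67
tool_pos: [0.6132, 0.0746, 0.0134]
tool_rot: [0.001, -3.141, 0.0]
contact_force: [-4.1, -0.2, 6.5]
opening: 0.0253
grip_force: 35.7
pos [0.6132 0.0746 0.0134] yaw 90.03 tilt 0.014 | shift [0.2 0.  0.2] roll 0.000 open 0.0253 grip 35.7 t 36.7 F [-4.1 -0.2  6.5]
```

```bash
python3 -m handwheel '[{"tx":0,"ty":0,"tz":0,"roll":0},{"tx":0,"ty":0,"tz":0,"roll":0},{"tx":0,"ty":0,"tz":0,"roll":0},{"tx":0,"ty":0,"tz":0,"roll":0},{"tx":0,"ty":0,"tz":-10,"roll":0},{"tx":0,"ty":0,"tz":-30,"roll":0},{"tx":0,"ty":0,"tz":-40,"roll":0},{"tx":0,"ty":0,"tz":-30,"roll":0},{"tx":0,"ty":0,"tz":0,"roll":0},{"tx":0,"ty":0,"tz":0,"roll":0},{"tx":0,"ty":0,"tz":0,"roll":0}]' 42
python3 - <<'E'
from comp import *
save('wrist','wrist9'); comp('wrist9',.56,.67,.03,.12); go(.417,-.239,.12,92)
E
```

```text
t: 37.58
tool_pos: [0.6129, 0.0745, 0.1225]
tool_rot: [-0.0, 3.142, 0.0]
contact_force: [-0.0, -0.2, -0.2]
opening: 0.042
grip_force: 0.0
wrist9 [255. 187.] 1757 z95 0.0289 [612.5  74.8] [25.8 66.5] 88.4
pos [0.6121 0.0745 0.1212] yaw 90.01 tilt 0.116 | shift [ 195.2 -313.4    1.6] roll -0.035 open 0.0421 grip 0.0 t 37.6 F [-0.6  0.1 -0.4]
```

```bash
python3 -m handwheel '[{"tx":11,"ty":-18,"tz":0,"roll":0},{"tx":21,"ty":-34,"tz":0,"roll":0},{"tx":21,"ty":-34,"tz":0,"roll":0},{"tx":21,"ty":-34,"tz":0,"roll":0},{"tx":21,"ty":-34,"tz":0,"roll":0},{"tx":21,"ty":-34,"tz":0,"roll":0},{"tx":21,"ty":-34,"tz":0,"roll":0},{"tx":21,"ty":-34,"tz":0,"roll":0},{"tx":21,"ty":-34,"tz":0,"roll":0},{"tx":16,"ty":-23.4,"tz":0,"roll":-0.035},{"tx":0,"ty":0,"tz":0,"roll":0},{"tx":0,"ty":0,"tz":0,"roll":0}]' 62
python3 -m handwheel '[{"tx":0,"ty":0,"tz":20,"roll":0},{"tx":0,"ty":0,"tz":20,"roll":0},{"tx":0,"ty":0,"tz":0,"roll":0},{"tx":0,"ty":0,"tz":0,"roll":0},{"tx":0,"ty":0,"tz":0,"roll":0}]'
python3 -c "
from h import *
go(.417,-.2392,.0155,92)"
```

```text
t: 38.63
tool_pos: [0.4165, -0.2393, 0.1206]
tool_rot: [0.05, -3.139, -0.004]
contact_force: [-0.6, -0.5, -0.4]
opening: 0.062
grip_force: 0.0
t: 39.05
tool_pos: [0.4186, -0.2383, 0.0825]
tool_rot: [0.057, -3.141, -0.001]
contact_force: [1.3, 0.0, 1.0]
opening: 0.0623
grip_force: 0.0
pos [ 0.4186 -0.2383  0.0825] yaw 92.09 tilt 0.021 | shift [ 1.6 -0.8 67. ] roll 0.002 open 0.0623 grip 0.0 t 39.0 F [1.3 0.  1. ]
```

```bash
python3 -m handwheel '[{"tx":1.3,"ty":-0.8,"tz":15,"roll":0},{"tx":0,"ty":0,"tz":20,"roll":0},{"tx":0,"ty":0,"tz":18,"roll":0},{"tx":0,"ty":0,"tz":10,"roll":0},{"tx":0,"ty":0,"tz":4,"roll":0},{"tx":0,"ty":0,"tz":0,"roll":0},{"tx":0,"ty":0,"tz":0,"roll":0},{"tx":0,"ty":0,"tz":0,"roll":0}]'
python3 -m handwheel '[{"tx":0,"ty":0,"tz":0,"roll":0},{"tx":0,"ty":0,"tz":0,"roll":0},{"tx":0,"ty":0,"tz":0,"roll":0},{"tx":0,"ty":0,"tz":0,"roll":0},{"tx":0,"ty":0,"tz":0,"roll":0},{"tx":0,"ty":0,"tz":0,"roll":0},{"tx":0,"ty":0,"tz":0,"roll":0},{"tx":0,"ty":0,"tz":0,"roll":0}]' 35 50
python3 -c "
from h import *
go(.417,-.2392,.0155,92)"
python3 -m handwheel '[{"tx":0,"ty":0,"tz":-5,"roll":0},{"tx":0,"ty":0,"tz":-15,"roll":0},{"tx":0,"ty":0,"tz":-30,"roll":0},{"tx":0,"ty":0,"tz":-30,"roll":0},{"tx":0,"ty":0,"tz":-30,"roll":0},{"tx":0,"ty":0,"tz":-10,"roll":0},{"tx":0,"ty":0,"tz":0,"roll":0},{"tx":0,"ty":0,"tz":0,"roll":0},{"tx":0,"ty":0,"tz":0,"roll":0}]'
python3 -c "
from h import *
go(.605,-.014,.13,84)"
```

```text
t: 39.72
tool_pos: [0.4178, -0.2405, 0.0167]
tool_rot: [-0.055, 3.139, -0.002]
contact_force: [1.0, -0.6, 0.9]
opening: 0.0621
grip_force: 0.0
t: 40.38
tool_pos: [0.4178, -0.2403, 0.0172]
tool_rot: [-0.055, 3.14, -0.001]
contact_force: [-1.9, 1.8, 6.3]
opening: 0.0466
grip_force: 50.6
pos [ 0.4178 -0.2403  0.0172] yaw 92.02 tilt 0.100 | shift [0.7 1.1 1.6] roll 0.000 open 0.0466 grip 50.6 t 40.4 F [-1.9  1.8  6.3]
t: 41.13
tool_pos: [0.4155, -0.2388, 0.1326]
tool_rot: [0.055, -3.138, -0.004]
contact_force: [0.0, -0.3, -3.7]
opening: 0.0464
grip_force: 52.4
pos [ 0.4155 -0.2388  0.1326] yaw 92.01 tilt 0.254 | shift [-197.3  218.     2.6] roll 0.140 open 0.0464 grip 52.4 t 41.1 F [ 0.  -0.3 -3.7]
```

```bash
python3 -m handwheel '[{"tx":-12,"ty":13,"tz":0,"roll":0},{"tx":-24,"ty":27,"tz":0,"roll":0},{"tx":-24,"ty":27,"tz":0,"roll":0},{"tx":-24,"ty":27,"tz":0,"roll":0},{"tx":-24,"ty":27,"tz":0,"roll":0},{"tx":-24,"ty":27,"tz":0,"roll":0},{"tx":-24,"ty":27,"tz":0,"roll":0},{"tx":-24,"ty":27,"tz":0,"roll":0},{"tx":-17.5,"ty":15.5,"tz":0,"roll":0.07},{"tx":0,"ty":0,"tz":0,"roll":0.07},{"tx":0,"ty":0,"tz":0,"roll":0},{"tx":0,"ty":0,"tz":0,"roll":0}]'
python3 -m handwheel '[{"tx":0,"ty":0,"tz":20,"roll":0},{"tx":0,"ty":0,"tz":30,"roll":0},{"tx":0,"ty":0,"tz":25,"roll":0},{"tx":0,"ty":0,"tz":15,"roll":0},{"tx":0,"ty":0,"tz":10,"roll":0},{"tx":0,"ty":0,"tz":4,"roll":0},{"tx":0,"ty":0,"tz":0,"roll":0},{"tx":0,"ty":0,"tz":0,"roll":0},{"tx":0,"ty":0,"tz":0,"roll":0},{"tx":0,"ty":0,"tz":0,"roll":0}]'
python3 -c "
from h import *
go(.6055,-.0145,.017,84)"
```

```text
t: 42.13
tool_pos: [0.605, -0.0152, 0.1323]
tool_rot: [-0.161, -3.132, -0.0]
contact_force: [-0.4, -0.3, -3.7]
opening: 0.0461
grip_force: 52.5
t: 42.97
tool_pos: [0.6078, -0.0157, 0.033]
tool_rot: [0.164, 3.134, -0.0]
contact_force: [0.1, -0.1, -2.5]
opening: 0.0462
grip_force: 52.5
pos [ 0.6078 -0.0157  0.033 ] yaw 84.00 tilt 0.171 | shift [ 2.5  1.  16. ] roll 0.000 open 0.0462 grip 52.5 t 43.0 F [ 0.1 -0.1 -2.5]
```

```bash
python3 -m handwheel '[{"tx":0.8,"ty":0.8,"tz":6,"roll":0},{"tx":0,"ty":0,"tz":5,"roll":0},{"tx":0,"ty":0,"tz":3,"roll":0},{"tx":0,"ty":0,"tz":1.5,"roll":0},{"tx":0,"ty":0,"tz":0,"roll":0},{"tx":0,"ty":0,"tz":0,"roll":0},{"tx":0,"ty":0,"tz":0,"roll":0}]'
python3 -c "
from h import *
go(.6055,-.0145,.017,84)"
```

```text
t: 43.55
tool_pos: [0.6057, -0.0145, 0.0172]
tool_rot: [-0.164, -3.136, -0.0]
contact_force: [-6.6, -0.0, 6.6]
opening: 0.0464
grip_force: 53.6
pos [ 0.6057 -0.0145  0.0172] yaw 84.02 tilt 0.086 | shift [ 0.2 -0.   0.2] roll 0.000 open 0.0464 grip 53.6 t 43.5 F [-6.6 -0.   6.6]
```

```bash
python3 -m handwheel '[{"tx":0,"ty":0,"tz":0,"roll":0},{"tx":0,"ty":0,"tz":0,"roll":0},{"tx":0,"ty":0,"tz":0,"roll":0},{"tx":0,"ty":0,"tz":0,"roll":0},{"tx":0,"ty":0,"tz":-10,"roll":0},{"tx":0,"ty":0,"tz":-30,"roll":0},{"tx":0,"ty":0,"tz":-40,"roll":0},{"tx":0,"ty":0,"tz":-30,"roll":0},{"tx":0,"ty":0,"tz":0,"roll":0},{"tx":0,"ty":0,"tz":0,"roll":0},{"tx":0,"ty":0,"tz":0,"roll":0}]' 62
python3 - <<'E'
from comp import *
save('wrist','wrist10'); comp('wrist10',.56,.67,-.08,.12); go(.4226,-.3232,.12,92.2)
E
```

```text
t: 44.47
tool_pos: [0.6057, -0.0146, 0.126]
tool_rot: [0.165, 3.137, -0.0]
contact_force: [0.8, 0.1, -0.5]
opening: 0.0619
grip_force: 0.0
wrist10 [346. 184.] 1805 z95 0.0289 [612.3  74.2] [25.1 66. ] 88.4
wrist10 [255. 189.] 1801 z95 0.0433 [604.7 -14.3] [49.1 48.7] 84.9
pos [ 0.6049 -0.0145  0.1247] yaw 84.00 tilt 0.120 | shift [ 149.  -326.1    5. ] roll -0.143 open 0.0621 grip 0.0 t 44.5 F [-0.6 -0.3 -0.2]
```

```bash
python3 -m handwheel '[{"tx":8,"ty":-18,"tz":0,"roll":0},{"tx":16,"ty":-35,"tz":0,"roll":0},{"tx":16,"ty":-35,"tz":0,"roll":0},{"tx":16,"ty":-35,"tz":0,"roll":0},{"tx":16,"ty":-35,"tz":0,"roll":0},{"tx":16,"ty":-35,"tz":0,"roll":0},{"tx":16,"ty":-35,"tz":0,"roll":0},{"tx":16,"ty":-35,"tz":0,"roll":0},{"tx":16,"ty":-35,"tz":0,"roll":0},{"tx":13,"ty":-28,"tz":0,"roll":-0.07},{"tx":0,"ty":0,"tz":0,"roll":-0.073},{"tx":0,"ty":0,"tz":0,"roll":0}]' 62
python3 -m handwheel '[{"tx":0,"ty":0,"tz":20,"roll":0},{"tx":0,"ty":0,"tz":20,"roll":0},{"tx":0,"ty":0,"tz":0,"roll":0},{"tx":0,"ty":0,"tz":0,"roll":0},{"tx":0,"ty":0,"tz":0,"roll":0}]'
python3 -c "
from h import *
go(.4226,-.3232,.0115,92.2)"
```

```text
t: 45.52
tool_pos: [0.4217, -0.3238, 0.1238]
tool_rot: [0.056, -3.139, -0.004]
contact_force: [0.2, -0.6, -0.2]
opening: 0.0622
grip_force: 0.0
t: 45.93
tool_pos: [0.4239, -0.3227, 0.0859]
tool_rot: [0.06, -3.141, -0.001]
contact_force: [0.0, 0.4, 0.7]
opening: 0.0619
grip_force: 0.0
pos [ 0.4239 -0.3227  0.0859] yaw 92.20 tilt 0.031 | shift [ 1.3 -0.5 74.4] roll 0.000 open 0.0619 grip 0.0 t 45.9 F [0.  0.4 0.7]
```

```bash
python3 -m handwheel '[{"tx":1,"ty":-0.5,"tz":15,"roll":0},{"tx":0,"ty":0,"tz":20,"roll":0},{"tx":0,"ty":0,"tz":20,"roll":0},{"tx":0,"ty":0,"tz":13,"roll":0},{"tx":0,"ty":0,"tz":6,"roll":0},{"tx":0,"ty":0,"tz":0,"roll":0},{"tx":0,"ty":0,"tz":0,"roll":0},{"tx":0,"ty":0,"tz":0,"roll":0}]'
python3 -m handwheel '[{"tx":0,"ty":0,"tz":0,"roll":0},{"tx":0,"ty":0,"tz":0,"roll":0},{"tx":0,"ty":0,"tz":0,"roll":0},{"tx":0,"ty":0,"tz":0,"roll":0},{"tx":0,"ty":0,"tz":0,"roll":0},{"tx":0,"ty":0,"tz":0,"roll":0},{"tx":0,"ty":0,"tz":0,"roll":0},{"tx":0,"ty":0,"tz":0,"roll":0}]' 30 60
python3 -c "
from h import *
go(.4226,-.3232,.0115,92.2)"
python3 -m handwheel '[{"tx":0,"ty":0,"tz":-5,"roll":0},{"tx":0,"ty":0,"tz":-15,"roll":0},{"tx":0,"ty":0,"tz":-30,"roll":0},{"tx":0,"ty":0,"tz":-30,"roll":0},{"tx":0,"ty":0,"tz":-30,"roll":0},{"tx":0,"ty":0,"tz":-10,"roll":0},{"tx":0,"ty":0,"tz":0,"roll":0},{"tx":0,"ty":0,"tz":0,"roll":0},{"tx":0,"ty":0,"tz":0,"roll":0}]'
python3 -c "
from h import *
go(.5965,-.0945,.13,82)"
```

```text
t: 46.6
tool_pos: [0.4235, -0.3246, 0.0133]
tool_rot: [-0.06, 3.139, -0.003]
contact_force: [-0.1, -0.2, -0.2]
opening: 0.062
grip_force: 0.0
t: 47.27
tool_pos: [0.4235, -0.3245, 0.0134]
tool_rot: [-0.06, 3.139, -0.002]
contact_force: [0.1, 1.0, 5.8]
opening: 0.044
grip_force: 64.3
pos [ 0.4235 -0.3245  0.0134] yaw 92.18 tilt 0.136 | shift [0.9 1.4 1.9] roll -0.000 open 0.0440 grip 64.3 t 47.3 F [0.1 1.  5.8]
t: 48.02
tool_pos: [0.4211, -0.3224, 0.1286]
tool_rot: [0.06, -3.137, -0.006]
contact_force: [-0.1, 1.1, -6.0]
opening: 0.0441
grip_force: 63.3
pos [ 0.4211 -0.3224  0.1286] yaw 92.18 tilt 0.303 | shift [-184.   221.    -1.2] roll 0.178 open 0.0441 grip 63.3 t 48.0 F [-0.1  1.1 -6. ]
```

```bash
python3 -m handwheel '[{"tx":-11,"ty":13,"tz":0,"roll":0},{"tx":-26,"ty":31,"tz":0,"roll":0},{"tx":-26,"ty":31,"tz":0,"roll":0},{"tx":-26,"ty":31,"tz":0,"roll":0},{"tx":-26,"ty":31,"tz":0,"roll":0},{"tx":-26,"ty":31,"tz":0,"roll":0},{"tx":-26,"ty":31,"tz":0,"roll":0},{"tx":-17.5,"ty":22,"tz":0,"roll":0},{"tx":0,"ty":0,"tz":0,"roll":0.09},{"tx":0,"ty":0,"tz":0,"roll":0.088},{"tx":0,"ty":0,"tz":0,"roll":0},{"tx":0,"ty":0,"tz":0,"roll":0}]'
python3 -m handwheel '[{"tx":0,"ty":0,"tz":20,"roll":0},{"tx":0,"ty":0,"tz":30,"roll":0},{"tx":0,"ty":0,"tz":25,"roll":0},{"tx":0,"ty":0,"tz":15,"roll":0},{"tx":0,"ty":0,"tz":8,"roll":0},{"tx":0,"ty":0,"tz":4,"roll":0},{"tx":0,"ty":0,"tz":0,"roll":0},{"tx":0,"ty":0,"tz":0,"roll":0},{"tx":0,"ty":0,"tz":0,"roll":0},{"tx":0,"ty":0,"tz":0,"roll":0}]'
python3 -c "
from h import *
go(.597,-.0945,.0133,82)"
```

```text
t: 49.02
tool_pos: [0.597, -0.0954, 0.1288]
tool_rot: [-0.215, -3.129, -0.001]
contact_force: [0.0, -0.3, -5.4]
opening: 0.0442
grip_force: 63.5
t: 49.85
tool_pos: [0.5997, -0.0963, 0.0315]
tool_rot: [0.219, 3.131, -0.001]
contact_force: [0.5, 0.4, -4.5]
opening: 0.0441
grip_force: 63.4
pos [ 0.5997 -0.0963  0.0315] yaw 82.00 tilt 0.171 | shift [ 3.   1.4 18.2] roll 0.000 open 0.0441 grip 63.4 t 49.9 F [ 0.5  0.4 -4.5]
```

```bash
python3 -m handwheel '[{"tx":1,"ty":1,"tz":7,"roll":0},{"tx":0,"ty":0,"tz":5,"roll":0},{"tx":0,"ty":0,"tz":3,"roll":0},{"tx":0,"ty":0,"tz":1.5,"roll":0},{"tx":0,"ty":0,"tz":0.5,"roll":0},{"tx":0,"ty":0,"tz":0,"roll":0},{"tx":0,"ty":0,"tz":0,"roll":0},{"tx":0,"ty":0,"tz":0,"roll":0}]'
python3 -c "
from h import *
go(.597,-.0945,.0133,82)"
```

```text
t: 50.52
tool_pos: [0.5976, -0.0947, 0.0135]
tool_rot: [-0.219, -3.133, -0.0]
contact_force: [-4.5, 2.3, 3.7]
opening: 0.0442
grip_force: 64.4
pos [ 0.5976 -0.0947  0.0135] yaw 82.00 tilt 0.033 | shift [0.6 0.1 0.2] roll -0.000 open 0.0442 grip 64.4 t 50.5 F [-4.5  2.3  3.7]
```

```bash
python3 -m handwheel '[{"tx":0,"ty":0,"tz":0,"roll":0},{"tx":0,"ty":0,"tz":0,"roll":0},{"tx":0,"ty":0,"tz":0,"roll":0},{"tx":0,"ty":0,"tz":0,"roll":0},{"tx":0,"ty":0,"tz":-10,"roll":0},{"tx":0,"ty":0,"tz":-30,"roll":0},{"tx":0,"ty":0,"tz":-40,"roll":0},{"tx":0,"ty":0,"tz":-40,"roll":0},{"tx":0,"ty":0,"tz":-40,"roll":0},{"tx":0,"ty":0,"tz":-30,"roll":0},{"tx":0,"ty":0,"tz":0,"roll":0},{"tx":0,"ty":0,"tz":0,"roll":0}]' 60
python3 - <<'E'
from comp import *
save('wrist','wrist11');save('side','side11'); comp('wrist11',.56,.67,-.15,.12);comp('side11',.34,.48,.12,.29,.042,.08)
E
```

```text
t: 51.52
tool_pos: [0.5995, -0.0953, 0.2072]
tool_rot: [0.219, 3.127, -0.002]
contact_force: [0.5, -0.3, 0.9]
opening: 0.0598
grip_force: 0.0
wrist11 [390. 160.] 1135 z95 0.0289 [612.1  73.6] [24.  66.1] 88.2
wrist11 [255. 168.] 1978 z95 0.0452 [596.4 -94.2] [44.9 59.6] 82.0
wrist11 [322. 165.] 1134 z95 0.0433 [604.6 -14.9] [48.8 48.9] 12.0
side11 [293. 278.] 1106 z95 0.0667 [412.5 205.7] [ 42.3 122.4] 4.9
```

View pics/wrist11.png

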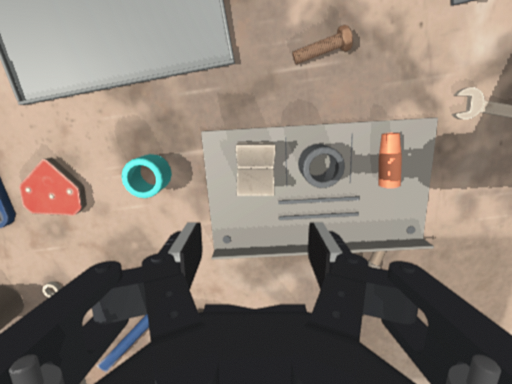

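The three stand back in their places, V-block (255,168), collar (322,165) and nozzle (390,160), within about 2 mm of the start. The tube is still seated in the rest.

```bash
python3 -c "
from station import ctrl
print(ctrl.finish_job())"
```

```text
the job is handed in; nothing more can be done
None
```

The job is handed in: by my last measurements the tube is seated and centred in the V-rest, and the V-block, pipe collar and gas nozzle are back within about 2 mm of where they started; the hand-in returned no verdict.

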